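Set the eccentric guide roller to the gauge

TASK

Slide the setting gauge into the open lane of the guide fixture, between the rail and the eccentric roller, with its nose past the roller and its grip post at the right-hand end. Turn the roller clockwise by its bar handle until the lane is closed up on the gauge so that it still slides without binding but has no more than about 2 mm of play, and let go of the handle. Then draw the gauge out lengthwise along the plate through the right-hand end, stand it upright on the bench mat clear of the fixture, and leave the roller at its setting and the other things on the bench undisturbed.

Things in the scene. Friction and masses are not known exactly. Their poses are not given: they have to be found in the camera images.
- fixture: Guide fixture, fixed to the bench: aluminium base plate 150 (x) x 200 (y) x 12 mm. Origin at the centre of its underside; z up. A straight lane runs over the plate along its y axis between the rail (on the +x side, away from the robot) and the eccentric roller (on the -x side). The lane's entrance, the right-hand end, is at -y. The plate's top is 12 mm above the bench.
- rail: Straight steel rail 24 x 170 x 24 mm screwed to the plate, parallel to the plate's y axis; where exactly it sits in the plate's x differs by up to 1.5 mm between fixtures. Origin on its flat working face (the face towards the roller, -x), in the middle of its length, at the level of the plate's top; its x axis points away from the roller, so the lane is the space at negative x. Top 24 mm above the plate.
- roller (a joint): Angle (rad) of the eccentric roller about its fixed upright pivot, which stands 30 mm towards -x and 35 mm towards +y from the plate's centre. Range 0 to 2.6; grows as the roller is turned clockwise seen from above, which narrows the lane; at 0 the lane is widest. It is stiff (about 0.15 N m) and stays where it is left.
- roller_center (a point): Centre of the round steel roller disc (diameter 50 mm, 2 to 22 mm above the plate). It lies 8 mm off the pivot: at joint value 0 towards the plate's -x, and it goes round with the handle. Lane width = distance of this point from the plane of the rail's face, less 25 mm. Its x axis lies along the bar handle.
- roller_grip (a point): Point on the pivot axis in the roller's bar handle, 62 mm above the bench. The handle is a dark bar 70 mm long, 16 mm wide and 26 mm tall (46 to 72 mm above the bench), centred on the pivot, so while the lane is wide open its end overhangs the lane (34 mm above the plate): the gauge goes in under it, slid lengthwise from the right-hand end; the bar is parallel to the plate's x axis at joint value 0 and turns with the roller. The point's x axis lies along the bar.
- gauge: Loose setting gauge, 0.25 kg: a steel bar 24 mm wide (x; the gauged width), 160 mm long (y) and 22 mm tall, with an upright dark grip post near its -y end. The +y end is the nose (narrowed to 18 mm over the last 10 mm). Origin at the centre of the bar's underside; z up. It stands on its underside.
- gauge_grip (a point): Point to grip in the gauge's post, 52 mm above the underside and 60 mm from the bar's centre towards -y. The post is 18 mm wide (gauge x), 30 mm long (gauge y), from 22 to 72 mm above the underside. Axes as the gauge.
- gauge_nose (a point): Middle of the gauge's nose end, 80 mm from the bar's centre towards +y, 11 mm above the underside.
- caliper: Bystander: steel vernier caliper lying on the bench behind the work, 52 x 163 x 11 mm.
- parts_box: Bystander: small blue lidded box behind the work, 74 x 110 x 33 mm.
- swab_pot: Bystander: white pot of swabs behind the work, 58 mm across, 84 mm tall; origin at the centre of its underside.
- hex_key: Bystander: dark hexagon key 29 x 89 x 9 mm lying on the robot's side of the work, between gauge and fixture.

How it is judged:
On the way, in this order (a step that is already met when the one before it is completed fails the run):
1. the gauge stands on the plate in the lane, nose past the roller (y of gauge_nose in the frame of fixture between 0.05 and 0.125 m and x of gauge_nose in the frame of rail between -0.04 and 0 m and x of gauge in the frame of rail between -0.04 and 0 m and z of gauge in the frame of rail below 0.004 m and angle between gauge's own z axis and vertical below 0.1 rad), for 0.2 s.
2. with the gauge in the lane, the roller is closed to it (lane width 23.7 to 26.0 mm) and its handle let go (all of step 1 and x of roller_center in the frame of rail between -0.051 and -0.0487 m and contact force between the fingers and roller below 0.1 N), for 0.2 s.
3. the gauge is drawn back lengthwise along the plate, out from beside the roller, and the setting stays (y of gauge_nose in the frame of fixture between -0.085 and 0 m and x of gauge_nose in the frame of rail between -0.045 and 0.003 m and z of gauge in the frame of rail between -0.008 and 0.008 m and x of roller_center in the frame of rail between -0.051 and -0.0487 m), for 0.05 s.
At the end, for the whole second after the job is handed in: The lane between roller and rail is 23.7 to 26.0 mm wide (the gauge is 24 mm), and the gauge stands upright and still on the bench (underside within 5 mm of the bench, tilt under 0.06 rad), not touching the fixture (x of roller_center in the frame of rail between -0.051 and -0.0487 m and velocity of joint roller between -0.05 and 0.05 rad/s and height (world z) of gauge below 0.005 m and angle between gauge's own z axis and vertical below 0.06 rad and linear speed of gauge below 0.02 m/s and contact force between gauge and fixture below 0.1 N).
It fails at once if the caliper is pushed more than 30 mm from its place (distance of caliper from where it was at the start of the episode above 0.03 m).
It fails at once if the parts box is pushed more than 30 mm from its place (distance of parts_box from where it was at the start of the episode above 0.03 m).
It fails at once if the swab pot is pushed more than 30 mm from its place (distance of swab_pot from where it was at the start of the episode above 0.03 m).
It fails at once if the hex key is pushed more than 30 mm from its place (distance of hex_key from where it was at the start of the episode above 0.03 m).
It also fails if it takes over 67 s, if anything falls off the work surface, if the arm or the gripper's body presses on something with over 40 N, if the wrist force passes 120 N, or if a joint passes its speed limit or range.

ROBOT

A 6-joint arm with a two-finger parallel gripper is mounted at the origin on a cart in front of the work surface, level with it; the furniture and walls round the work are solid. World frame = base frame: x ahead of the robot, y to its left, z up, the work surface at z = 0. Lengths are in m, angles in rad, forces in N, time in s.
With the tool pointing down it reaches from about 0.35 to 0.975 m from the base axis. Payload 4.9 kg.
Tool frame: the origin (TCP) lies midway between the tips of the shut fingers; the grasp point (between the pads) lies behind it (manip.grasp_offset is the y of the grasp point in the tool frame, in m); y points along the fingers, z is the direction in which the jaws open and shut, and the axes are right-handed (so a half turn about y gives the same grasp; the last joint's range is limited). The gripper opens to 85 mm and grips with 20 to 120 N. Pads are 22 mm wide; open, the fingers measure 114 mm over their backs; the gripper's body (76 mm by 85 mm) begins 54 mm behind the grasp point. The pads swing forward as they close: fully open they stand 13 mm farther back than shut.
Start: joints at [-1.439, 0.053, 1.613, -0, 1.476, -0.119], TCP at [0.155, -0.605, 0.231] pointing down, gripper open.
Joint ranges: [-3.01, 3.01], [-1.01, 2.22], [0.06, 2.58], [-1.02, 4.17], [0.09, 2.62], [-3.14, 3.14]. Speed limits (rad/s): [2.57, 2.57, 3.14, 3.14, 3.14, 3.14].

INTERFACE

Orientations are given as a unit quaternion [w, x, y, z].
In Python, from plant import manip gives the robot as it stands. The module is installed in compiled form; this text tells all that it offers.
- The arm moves only by the shell command python3 -m jog 'ROWS'. ROWS is a JSON object of lists of equal length, an entry for each row: "offset": the shift along the world's x, y, z in units of 50 mm (1.0 is 50 mm), a list of three; "angular": the turn, a rotation vector about the world's x, y, z in units of 6 degrees (1.0 is 6 degrees), a list of three; "jaw": the finger opening in mm, from 0 to 85.4. In form: {"offset": [[tx, ty, tz], ...], "angular": [[ax, ay, az], ...], "jaw": [jaw, ...]}. A call has 1 to 12 rows; each row shifts and turns the commanded pose from where the row before left it; what a row does not reach is not made up. A row lasts 1/10 s, in which the tool goes at most 50 mm and 8.59 degrees, less where a joint would pass 70% of its speed; a pose out of reach is approached as far as the arm can. A call is refused whole if a number of a shift passes 1 or a number of a turn 1, either way. A call with a gripper value outside its range is refused whole. The fingers move at their own pace and stop on an object; the grip force is fixed at half the most. Time passes only in rows, so rows that do not move let the fingers close. It gives the time, the measured TCP pose, the force and the opening at its end, in the units of the state.
- manip.state(): the state, without advancing time (a new reading comes with each control period).
- manip.grab_frame(name): name is "scene" or "top" or "wrist"; returns the picture (480x640x3 uint8, blue, green, red); there is no depth.
- manip.camera_model(name): a dict with "fx", "fy", "cx", "cy" (pixels), "k1" (the pictures are not rectified: a ray, as slopes to the right and down, at radius r is drawn at 1 + k1 r^2 times it, then the intrinsics apply), "rvec" (rotation vector, rad) and "tvec" (3), from world to camera coordinates, as OpenCV has them; the wrist camera has in their place "mount" (4x4, takes a point from camera to tool coordinates, whose origin is the TCP and whose axes are the tool frame's). Camera axes: x right, y down, z forward; pixel columns grow to the right and rows downward; lengths in m; the calibration is good to about 2 mm. A picture is of the moment at which its call begins: read the wrist's pose just before it. camera_model takes no time and is no camera call.
- manip.job_done(): hands the job in, once; it reports no verdict.
The state is a dict: "time": time; "joint_pos": joint angles; "joint_vel": joint speeds; "joint_efforts": joint torques, N m; "tool_pos": TCP position; "tool_rot": TCP orientation; "contact_force": force on the tool from outside, world axes, zero at the start; "ft_torque": the same for the moment, N m; "gripper_width": opening from 0.0 (shut) to 1.0 (fully open).
Only numpy, scipy, OpenCV 4.12 (cv2) and the standard library are available. Lean on these libraries where they do the work, as an engineer would, in place of code of your own. Each camera call takes 0.05 s, during which the arm holds its last target.

## Working session

There is one attempt and no reset: what is moved stays moved. The work goes in short steps, Python scripts to look and compute and a shell command to move; the robot and the scene stay as the last step left them, time stands still between calls to the robot, and variables do not carry over. Pictures are saved under pics/ and viewed, and the job is handed in when it is done.

```bash
mkdir -p pics
python3 - <<'E'
from plant import manip
import cv2
for n in ["scene","top","wrist"]:
    im=manip.grab_frame(n); cv2.imwrite(f"pics/{n}0.png",im)
    print(n,manip.camera_model(n))
print(manip.state(), manip.grasp_offset)
E
```

```text
scene {'fx': 482.1963862797756, 'fy': 482.1963862797756, 'cx': 325.4570182828232, 'cy': 237.95457069905538, 'k1': -0.09748952849472865, 'rvec': array([ 0.89957524, -2.21575179,  1.33734188]), 'tvec': array([0.42544379, 0.26649343, 0.77821669])}
top {'fx': 463.96800880426173, 'fy': 463.96800880426173, 'cx': 315.81890050483497, 'cy': 246.76548084202088, 'k1': 0.03184210771569065, 'rvec': array([ 2.15221926, -2.19678762,  0.03893403]), 'tvec': array([0.02213727, 0.56460438, 0.97195099])}
wrist {'fx': 347.64028427451535, 'fy': 347.64028427451535, 'cx': 321.4436769599213, 'cy': 242.36708072675395, 'k1': -0.05280146851360896, 'mount': array([[-4.19865030e-05,  9.59633628e-01,  2.81253086e-01,
        -7.25972485e-02],
       [ 6.25472759e-04, -2.81253006e-01,  9.59633448e-01,
        -1.41867294e-01],
       [ 9.99999804e-01,  2.16207797e-04, -5.88415863e-04,
         7.18304759e-04],
       [ 0.00000000e+00,  0.00000000e+00,  0.00000000e+00,
         1.00000000e+00]])}
{'time': 0.15, 'joint_pos': array([-1.43899680e+00,  5.32324327e-02,  1.61401305e+00, -4.49300082e-06,
        1.47601135e+00, -1.18998460e-01]), 'joint_vel': array([-0.00047913, -0.00105863, -0.00505957, -0.00030638,  0.00097306,
        0.00035077]), 'joint_efforts': array([ 4.30095261e-04, -3.94240844e+01, -3.70720625e+01, -1.89978250e-04,
        4.64331635e-03,  3.42632163e-06]), 'tool_pos': array([ 0.15504401, -0.60494304,  0.23030798]), 'tool_rot': array([ 0.08843304, -0.08844374,  0.70214256, -0.70096585]), 'contact_force': array([-1.00728519, -0.67846969, -0.4904273 ]), 'ft_torque': array([0.04010132, 0.0347019 , 0.00570644]), 'gripper_width': 1.0001058384079917} -0.0187
```

View pics/top0.png

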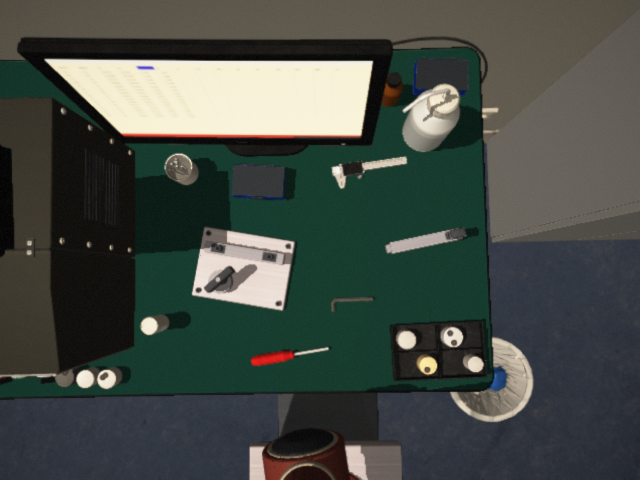

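View pics/scene0.png

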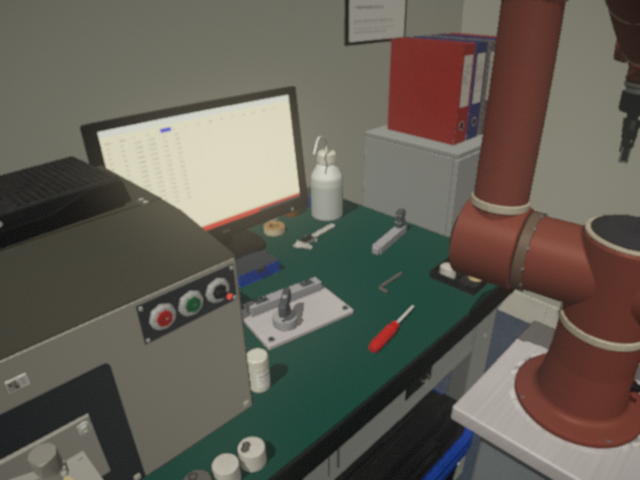

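View pics/wrist0.png

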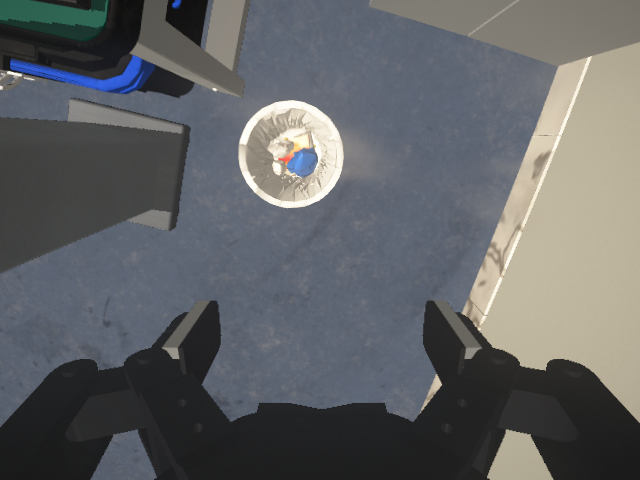

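```bash
cat > h.py <<'E'
import numpy as np, cv2
from plant import manip
from scipy.spatial.transform import Rotation as R
def wristT(st):
    q=st["tool_rot"]; T=np.eye(4); T[:3,:3]=R.from_quat([q[1],q[2],q[3],q[0]]).as_matrix(); T[:3,3]=st["tool_pos"]; return T
def cam(name,st=None):
    m=manip.camera_model(name)
    if name=="wrist":
        W=wristT(st)@m["mount"]; Rc=W[:3,:3].T; t=-Rc@W[:3,3]
    else:
        Rc=cv2.Rodrigues(np.array(m["rvec"]))[0]; t=np.array(m["tvec"])
    K=np.array([[m["fx"],0,m["cx"]],[0,m["fy"],m["cy"]],[0,0,1.]])
    return K,np.array([m["k1"],0,0,0.]),Rc,t
def ray(c,uv):
    K,d,Rc,t=c
    p=cv2.undistortPoints(np.array(uv,float).reshape(-1,1,2),K,d).reshape(-1,2)
    D=np.c_[p,np.ones(len(p))]@Rc
    return -Rc.T@t, D
def onplane(c,uv,z):
    o,D=ray(c,uv); s=(z-o[2])/D[:,2]; return o+D*s[:,None]
def proj(c,P):
    K,d,Rc,t=c
    return cv2.projectPoints(np.array(P,float).reshape(-1,1,3),cv2.Rodrigues(Rc)[0],t,K,d)[0].reshape(-1,2)
def tri(rays):
    A=np.zeros((3,3));b=np.zeros(3)
    for o,d in rays:
        d=d/np.linalg.norm(d);M=np.eye(3)-np.outer(d,d);A+=M;b+=M@o
    return np.linalg.solve(A,b)
def inbase(st):
    return st
E
python3 - <<'E'
import cv2,numpy as np
im=cv2.imread("pics/top0.png")
a=cv2.resize(im[215:320,180:310],None,fx=6,fy=5.7,interpolation=cv2.INTER_CUBIC);cv2.imwrite("pics/c1.png",a)
a=cv2.resize(im[210:320,320:490],None,fx=4.7,fy=4.7,interpolation=cv2.INTER_CUBIC);cv2.imwrite("pics/c2.png",a)
a=cv2.resize(cv2.imread("pics/scene0.png")[265:350,225:365],None,fx=5.7,fy=5.7,interpolation=cv2.INTER_CUBIC);cv2.imwrite("pics/c3.png",a)
E
```

```text
(no output)
```

View pics/c1.png

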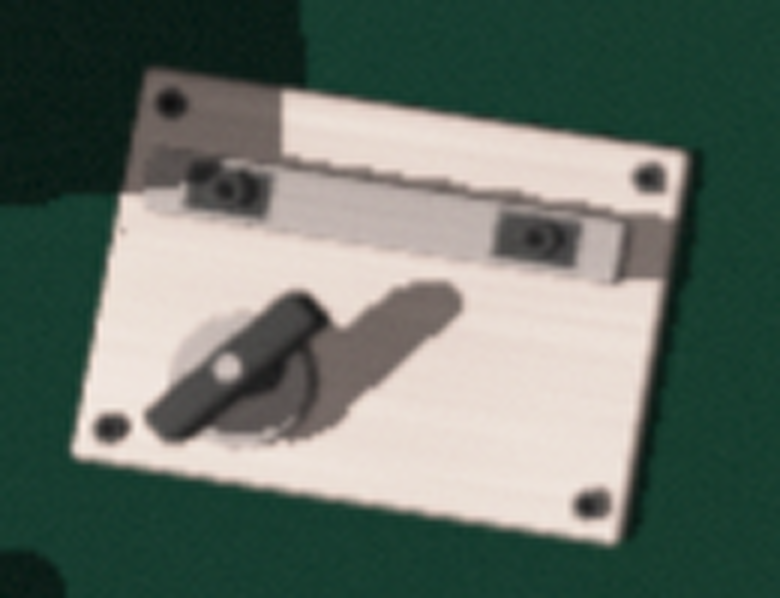

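View pics/c2.png

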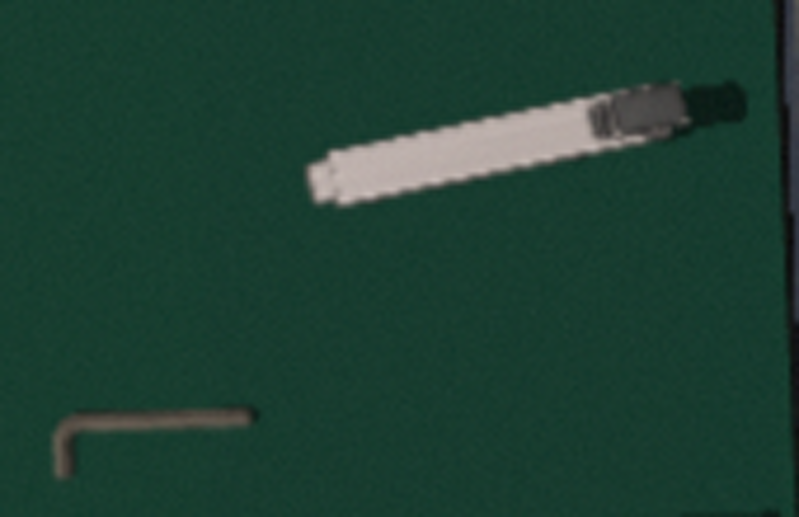

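View pics/c3.png

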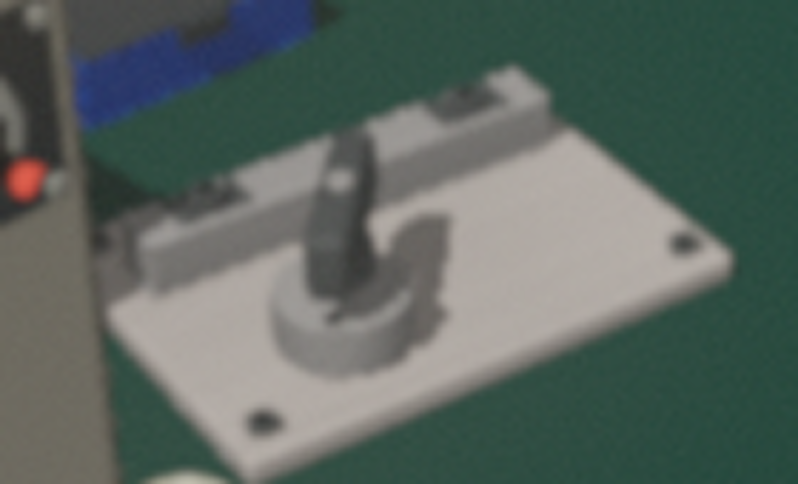

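Run:
```python
from h import *
c=cam("top"); s=cam("scene")
cor=np.array([[204.7,226.9],[295.3,241.3],[283.7,310.3],[192,295.4]])
P=onplane(c,cor,.012);print(P)
print([np.linalg.norm(P[i]-P[(i+1)%4]) for i in range(4)])
ct=P.mean(0); 
ey=(P[0]-P[1])/np.linalg.norm(P[0]-P[1])+(P[3]-P[2])/np.linalg.norm(P[3]-P[2]); yaw=np.arctan2(-ey[0],ey[1])
ex=(P[0]+P[1]-P[2]-P[3]); print("c",ct,"yaw",yaw,np.arctan2(ex[1],ex[0]))
print("pivot dot at .072",onplane(c,[[218,279.6]],.072))
# pivot predicted
Rz=lambda a:np.array([[np.cos(a),-np.sin(a)],[np.sin(a),np.cos(a)]])
print("pivot pred",ct[:2]+Rz(yaw)@[-.03,.035])
im=cv2.imread("pics/top0.png")
# gauge bright mask
g=im[210:270,370:490].astype(int); m=((g[...,2]>110)).astype(np.uint8)
cs,_=cv2.findContours(m,0,2); k=max(cs,key=cv2.contourArea)
r=cv2.minAreaRect(k); print(r); b=cv2.boxPoints(r)+[370,210]; Pg=onplane(c,b,.022); print(Pg)
bar=[]
```

```text
[[0.61362815 0.25061622 0.012     ]
 [0.57809631 0.05469859 0.012     ]
 [0.43107974 0.08190944 0.012     ]
 [0.46651805 0.27849161 0.012     ]]
[np.float64(0.1991136166212278), np.float64(0.14951354939807013), np.float64(0.19975089743342986), np.float64(0.14972782300794804)]
c [0.52233056 0.16642896 0.012     ] yaw -0.17888382364525818 -0.18514262613753313
pivot dot at .072 [[0.49927582 0.20790984 0.072     ]]
pivot pred [0.49903687 0.2062084 ]
((50.44828414916992, 31.379314422607422), (11.639591217041016, 70.55858612060547), 78.11134338378906)
[[ 0.56967003 -0.1356322   0.022     ]
 [ 0.59722424 -0.28115196  0.022     ]
 [ 0.57304665 -0.28521347  0.022     ]
 [ 0.54543295 -0.13997034  0.022     ]]
```

Run:
```python
from h import *
st=manip.state(); T=wristT(st); print(T.round(3))
```

```text
[[-0.969 -0.     0.248  0.155]
 [-0.248  0.002 -0.969 -0.605]
 [-0.    -1.    -0.002  0.23 ]
 [ 0.     0.     0.     1.   ]]
```

```bash
python3 -m jog '{"offset":[[0.5,0.5,0],[0.6,0.55,0],[0.6,0.55,0],[0.6,0.55,0],[0.6,0.55,0],[0.6,0.55,0],[0.6,0.55,0],[0.6,0.55,0],[0.6,0.55,0],[0.6,0.55,0],[0.6,0.55,0],[0.6,0.55,0]],"angular":[[0,0,1],[0,0,1],[0,0,1],[0,0,1],[0,0,1],[0,0,1],[0,0,1],[0,0,1],[0,0,1],[0,0,1],[0,0,1],[0,0,1]],"jaw":[85,85,85,85,85,85,85,85,85,85,85,85]}'
python3 -m jog '{"offset":[[0.6,0.55,0],[0.6,0.55,0],[0,0.5,0],[0,0,0],[0,0,0]],"angular":[[0,0,1],[0,0,1],[0,0,0.36],[0,0,0],[0,0,0]],"jaw":[85,85,85,85,85]}'
python3 - <<'E'
from h import *
st=manip.state(); print(st["tool_pos"],st["joint_pos"]); cv2.imwrite("pics/w1.png",manip.grab_frame("wrist")); print(wristT(st).round(3))
np.savez("w1.npz",**{k:st[k] for k in("tool_pos","tool_rot")})
E
```

```text
time: 1.35
tool_pos: [0.511, -0.2765, 0.231]
tool_rot: [0.485, -0.485, 0.515, -0.514]
contact_force: [0.3, -0.7, 0.5]
gripper_width: 0.993
time: 1.85
tool_pos: [0.57, -0.1976, 0.2309]
tool_rot: [-0.544, 0.544, -0.452, 0.452]
contact_force: [0.1, -0.2, -0.2]
gripper_width: 0.995
[ 0.5699894  -0.197621    0.23091254] [-4.56829308e-01  2.34622193e-03  1.66489583e+00 -4.70949594e-04
  1.47484700e+00 -6.41145893e-01]
[[ 0.183 -0.001  0.983  0.57 ]
 [-0.983 -0.     0.183 -0.198]
 [ 0.    -1.    -0.001  0.231]
 [ 0.     0.     0.     1.   ]]
```

View pics/w1.png

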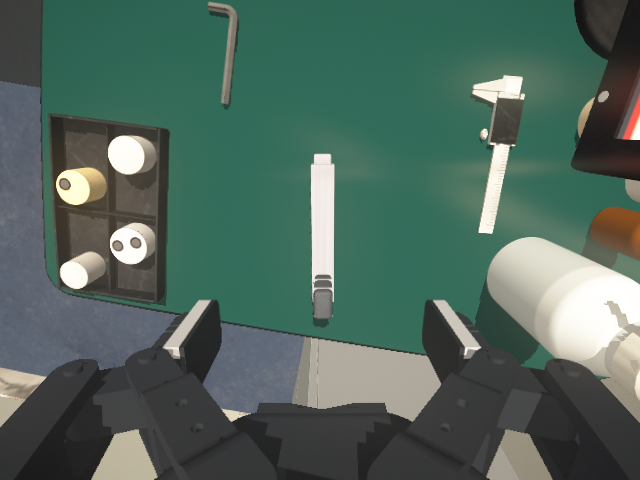

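```bash
python3 - <<'E'
from h import *
s=np.load("w1.npz"); st={k:s[k] for k in s}; c=cam("wrist",st)
im=cv2.imread("pics/w1.png")
g=im[140:330,295:350].astype(int); m=((g[...,2]>150)).astype(np.uint8)
cs,_=cv2.findContours(m,0,2); k=max(cs,key=cv2.contourArea); print(cv2.boundingRect(k))
# edges rows
L=[];Rr=[]
for v in range(175,270,5):
    r=np.where(m[v-140])[0]; L.append([r[0]-.5+295,v]); Rr.append([r[-1]+.5+295,v])
PL=onplane(c,L,.022);PR=onplane(c,Rr,.022)
def line(P):
    a=np.polyfit(P[:,1],P[:,0],1); return a
aL,aR=line(PL),line(PR); print(aL,aR,"yaw",-np.arctan((aL[0]+aR[0])/2)); print("width",np.linalg.norm(PL-PR,axis=1).round(4))
r0=np.where(m[:,15:40].any(1))[0][0]+140-.5
n=onplane(c,[[322,r0]],.022)[0]; n[0]=np.polyval((aL+aR)/2,n[1]); print("nose",n)
yaw=-np.arctan((aL[0]+aR[0])/2); d=np.array([-np.sin(yaw),np.cos(yaw)])
print("grip",n[:2]-d*.14,"centre",n[:2]-d*.08)
print("post top centre", onplane(c,[[322.5,306]],.072))
E
python3 - <<'E'
import cv2
im=cv2.imread("pics/w1.png");cv2.imwrite("pics/c4.png",cv2.resize(im[140:330,290:360],None,fx=3,fy=3,interpolation=cv2.INTER_CUBIC))
E
```

```text
(16, 14, 24, 148)
[-0.19395127  0.52167   ] [-0.19640535  0.54486619] yaw 0.19275504802783255
width [0.0229 0.023  0.0231 0.0232 0.0233 0.0234 0.0235 0.0236 0.0236 0.0237
 0.0228 0.0229 0.023  0.0231 0.0232 0.0233 0.0234 0.0235 0.0236]
nose [ 0.56044858 -0.1392598   0.022     ]
grip [ 0.58726749 -0.27666703] centre [ 0.57577368 -0.21777822]
post top centre [[ 0.58677771 -0.27632323  0.072     ]]
```

View pics/c4.png

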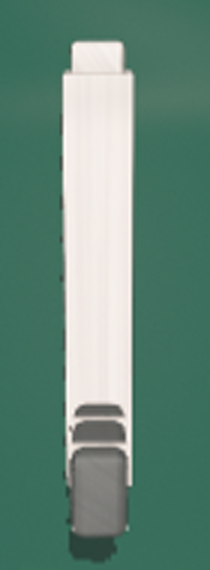

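```bash
python3 -m jog '{"offset":[[0.17,-0.79,0],[0.17,-0.79,0],[0,0,-1],[0,0,-1],[0,0,-1],[0,0,-0.6],[0,0,-0.3],[0,0,0],[0,0,0]],"angular":[[0,0,0.05],[0,0,0],[0,0,0],[0,0,0],[0,0,0],[0,0,0],[0,0,0],[0,0,0],[0,0,0]],"jaw":[85,85,85,85,85,85,85,85,85]}'
python3 - <<'E'
from h import *
st=manip.state(); print(st["tool_pos"]); cv2.imwrite("pics/w2.png",manip.grab_frame("wrist"))
E
```

```text
time: 2.8
tool_pos: [0.588, -0.2782, 0.0382]
tool_rot: [0.545, -0.545, 0.45, -0.452]
contact_force: [0.0, -0.5, 1.2]
gripper_width: 0.992
[ 0.5880492  -0.27821873  0.03818418]
```

View pics/w2.png

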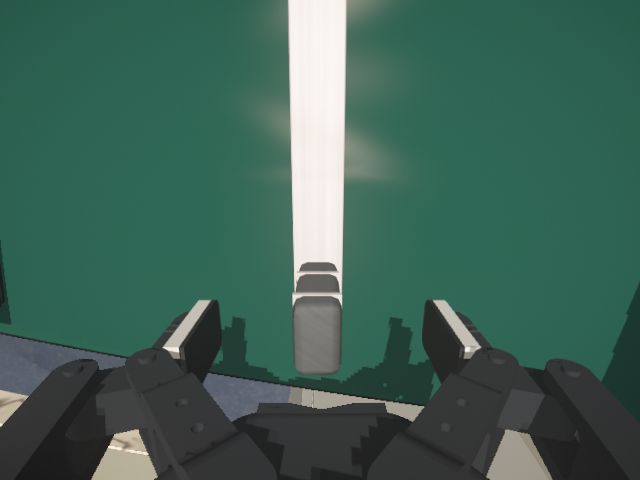

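```bash
python3 -m jog '{"offset":[[0,0.02,-0.04],[0,0,0],[0,0,0],[0,0,0],[0,0,0],[0,0,0],[0,0,0],[0,0,0],[0,0,0]],"angular":[[0,0,0],[0,0,0],[0,0,0],[0,0,0],[0,0,0],[0,0,0],[0,0,0],[0,0,0],[0,0,0]],"jaw":[10,10,10,10,10,10,10,10,10]}'
python3 -m jog '{"offset":[[0,0,0.4],[0,0,0.6],[0,0,0.6],[0,0,0]],"angular":[[0,0,0],[0,0,0],[0,0,0],[0,0,0]],"jaw":[10,10,10,10]}'
python3 - <<'E'
from h import *
st=manip.state(); print(st["tool_pos"],wristT(st).round(3)); cv2.imwrite("pics/w3.png",manip.grab_frame("wrist"))
E
```

```text
time: 3.75
tool_pos: [0.5872, -0.276, 0.0346]
tool_rot: [0.545, -0.545, 0.451, -0.451]
contact_force: [-1.5, 0.1, 2.5]
gripper_width: 0.205
time: 4.15
tool_pos: [0.5897, -0.2775, 0.1188]
tool_rot: [0.545, -0.545, 0.448, -0.454]
contact_force: [-0.0, -1.5, -2.0]
gripper_width: 0.202
[ 0.58968054 -0.27750471  0.11882643] [[ 0.188  0.007  0.982  0.59 ]
 [-0.982 -0.005  0.188 -0.278]
 [ 0.006 -1.     0.006  0.119]
 [ 0.     0.     0.     1.   ]]
```

View pics/w3.png

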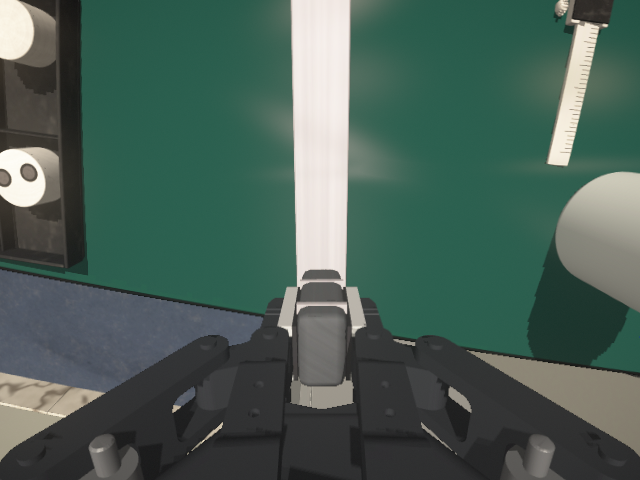

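```bash
cat >> h.py <<'E'
FC=np.array([0.5223,0.1664]); FY=-0.181
def Rz(a): return np.array([[np.cos(a),-np.sin(a)],[np.sin(a),np.cos(a)]])
def toF(p): return (np.atleast_2d(p)[:,:2]-FC)@Rz(FY)
def toW(p): return FC+np.atleast_2d(p)@Rz(FY).T
E
python3 - <<'E'
from h import *
c=cam("top"); print("cam",-c[2].T@c[3])
uv=[[204.7,251.0],[282.5,264.6]]
for z in(.012,.036): print(z,toF(onplane(c,uv,z)))
im=cv2.imread("pics/c1.png")
# handle bar ends top faces z .072
b=[[180+148/6,215+420/5.7],[180+185/6,215+440/5.7],[180+290/6,215+290/5.7],[180+325/6,215+315/5.7]]
B=toF(onplane(c,b,.072));print(B)
d=(B[2]+B[3]-B[0]-B[1]); print("bar angle from plate x (cw+)",-np.arctan2(d[1],d[0]),np.linalg.norm(d)/2,B.mean(0))
s=cam("scene")
im=cv2.imread("pics/scene0.png")
# rail face top edge in scene crop: (150,240)->(550,98)
uv=np.array([[150,240],[548,98]])/5.7+[225,265]
print("scene top edge",toF(onplane(s,uv,.036)))
uv=np.array([[160,292],[548,128]])/5.7+[225,265]
print("scene bot edge",toF(onplane(s,uv,.012)))
E
```

```text
cam [ 0.50077543 -0.0172375   1.00642125]
0.012 [[ 0.02320791  0.09009254]
 [ 0.02112488 -0.08085921]]
0.036 [[ 0.02293461  0.08346505]
 [ 0.02090186 -0.08336084]]
[[-0.05243142  0.06013281]
 [-0.05736449  0.04656383]
 [ 0.00049294  0.02081699]
 [-0.006342    0.00760103]]
bar angle from plate x (cw+) 0.6454590869302054 0.06506244732727347 [-0.02891124  0.03377866]
scene top edge [[ 0.0243969   0.08524211]
 [ 0.01825621 -0.07984939]]
scene bot edge [[ 0.02525705  0.08305732]
 [ 0.03147739 -0.08863186]]
```

```bash
python3 -m jog '{"offset":[[-0.43,0.77,0],[-0.43,0.77,0],[-0.43,0.77,0],[-0.43,0.77,0],[-0.42,0.76,0],[0,0,0],[0,0,0],[0,0,0]],"angular":[[0,0,-0.7],[0,0,-0.7],[0,0,-0.7],[0,0,-0.7],[0,0,-0.7],[0,0,0],[0,0,0],[0,0,0]],"jaw":[10,10,10,10,10,10,10,10]}'
python3 - <<'E'
from h import *
st=manip.state(); print(st["tool_pos"],wristT(st).round(4)); im=manip.grab_frame("wrist");cv2.imwrite("pics/w4.png",im)
np.savez("w4.npz",**{k:st[k] for k in("tool_pos","tool_rot")})
cv2.imwrite("pics/t4.png",manip.grab_frame("top")[200:330,170:400])
E
```

```text
time: 5.0
tool_pos: [0.4798, -0.0843, 0.1131]
tool_rot: [0.453, -0.454, 0.543, -0.542]
contact_force: [-0.1, 0.3, -2.8]
gripper_width: 0.204
[ 0.47982257 -0.08429018  0.11310234] [[-1.767e-01 -1.500e-03  9.843e-01  4.798e-01]
 [-9.843e-01  1.000e-04 -1.767e-01 -8.430e-02]
 [ 1.000e-04 -1.000e+00 -1.500e-03  1.131e-01]
 [ 0.000e+00  0.000e+00  0.000e+00  1.000e+00]]
```

View pics/w4.png

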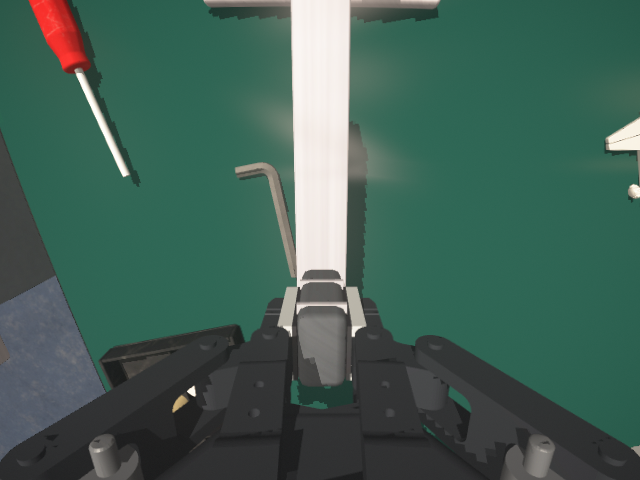

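View pics/t4.png

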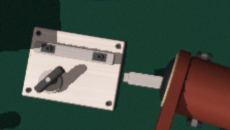

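```bash
python3 -m jog '{"offset":[[0.07,0,-0.4],[0,0,-0.4],[0,0,-0.3],[0,0,-0.1],[0,0,0],[0,0,0],[0,0,0]],"angular":[[0,0,0],[0,0,0],[0,0,0],[0,0,0],[0,0,0],[0,0,0],[0,0,0]],"jaw":[10,10,10,10,10,10,10]}'
python3 - <<'E'
from h import *
st=manip.state(); print(st["tool_pos"],wristT(st).round(4)); print(toF(st["tool_pos"]))
im=manip.grab_frame("top"); cv2.imwrite("pics/t5.png",cv2.resize(im[220:320,185:345],None,fx=5,fy=5,interpolation=cv2.INTER_CUBIC))
E
```

```text
time: 5.8
tool_pos: [0.4846, -0.0844, 0.0555]
tool_rot: [-0.454, 0.453, -0.542, 0.543]
contact_force: [0.5, 0.6, -2.3]
gripper_width: 0.204
[ 0.48458746 -0.08440463  0.05550469] [[-1.768e-01  2.000e-03  9.842e-01  4.846e-01]
 [-9.842e-01 -7.000e-04 -1.768e-01 -8.440e-02]
 [ 3.000e-04 -1.000e+00  2.100e-03  5.550e-02]
 [ 0.000e+00  0.000e+00  0.000e+00  1.000e+00]]
[[ 0.0080517  -0.25349629]]
```

View pics/t5.png

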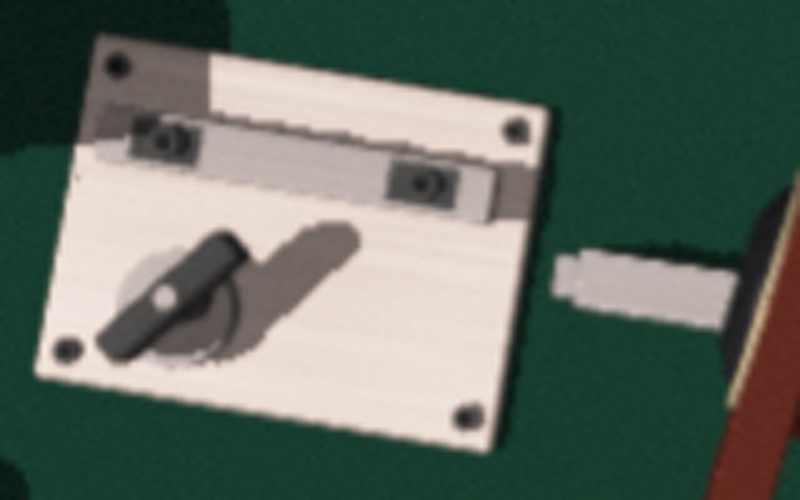

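Run:
```python
from h import *
c=cam("top")
f=lambda p:np.array(p)/5+[185,220]-.4
print("gauge", toF(onplane(c,f([[555,258],[555,296],[580,250],[575,307],[735,269],[722,327]]),.043)))
print("rail",toF(onplane(c,f([[98,161],[488,223]]),.036)))
print("rail",toF(onplane(c,f([[98,161],[488,223]]),.012)))
```

```text
gauge [[ 0.01168398 -0.11327836]
 [-0.00384739 -0.11585533]
 [ 0.01662446 -0.12300194]
 [-0.00700046 -0.12479956]
 [ 0.01917707 -0.18776231]
 [-0.00533329 -0.18625215]]
rail [[ 0.02110504  0.08421157]
 [ 0.0216275  -0.08260016]]
rail [[ 0.02133309  0.09085752]
 [ 0.02186846 -0.08007972]]
```

```bash
python3 -m jog '{"offset":[[0,0,-0.1],[0,0,0],[0.09,0.5,0],[0.09,0.5,0],[0.09,0.5,0],[0.09,0.5,0],[0,0,0],[0,0,0]],"angular":[[0,0,-0.1],[0,0,0],[0,0,0],[0,0,0],[0,0,0],[0,0,0],[0,0,0],[0,0,0]],"jaw":[10,10,10,10,10,10,10,10]}'
python3 - <<'E'
from h import *
st=manip.state(); print(st["tool_pos"]); print(toF(st["tool_pos"]))
im=manip.grab_frame("wrist"); cv2.imwrite("pics/w6.png",im)
im=manip.grab_frame("scene"); cv2.imwrite("pics/s6.png",cv2.resize(im[240:360,220:380],None,fx=5,fy=5,interpolation=cv2.INTER_CUBIC))
E
```

```text
time: 6.65
tool_pos: [0.5015, 0.0164, 0.0492]
tool_rot: [-0.451, 0.451, -0.544, 0.544]
contact_force: [1.0, 0.2, -2.5]
gripper_width: 0.198
[0.50146822 0.01636231 0.0492143 ]
[[ 0.00651731 -0.1513367 ]]
```

View pics/w6.png

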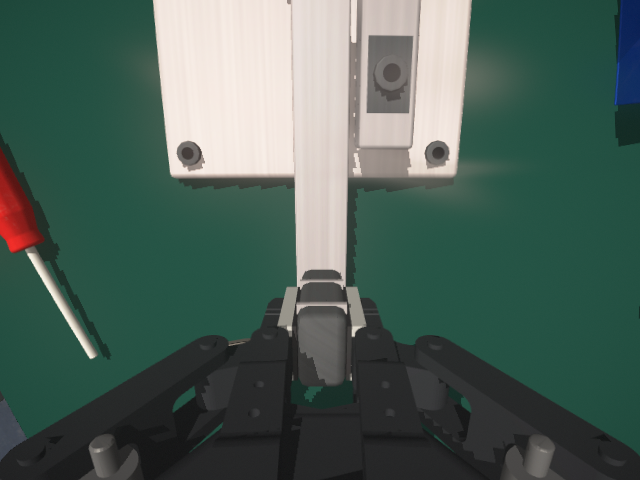

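View pics/s6.png

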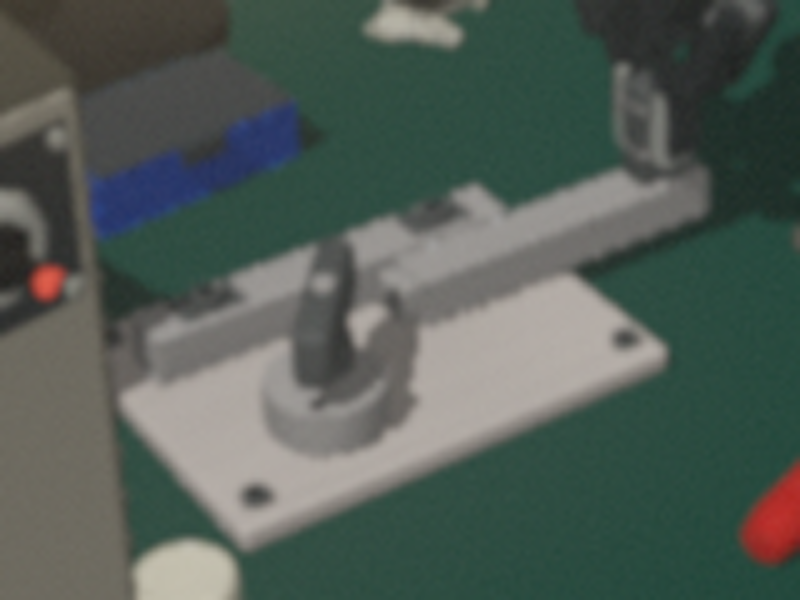

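```bash
python3 -m jog '{"offset":[[0.09,0.5,0],[0.09,0.5,0],[0.09,0.5,0],[0.09,0.5,0],[0,0,0],[0,0,0]],"angular":[[0,0,0],[0,0,0],[0,0,0],[0,0,0],[0,0,0],[0,0,0]],"jaw":[10,10,10,10,10,10]}'
python3 - <<'E'
from h import *
st=manip.state(); print(st["tool_pos"],st["contact_force"]); print(toF(st["tool_pos"]))
im=manip.grab_frame("wrist"); cv2.imwrite("pics/w7.png",im)
E
```

```text
time: 7.35
tool_pos: [0.5196, 0.1155, 0.0492]
tool_rot: [-0.451, 0.451, -0.545, 0.545]
contact_force: [0.1, -1.4, -3.2]
gripper_width: 0.203
[0.51955786 0.11551494 0.04918355] [ 0.13119327 -1.36207758 -3.23658341]
[[ 0.00646264 -0.05054744]]
```

View pics/w7.png

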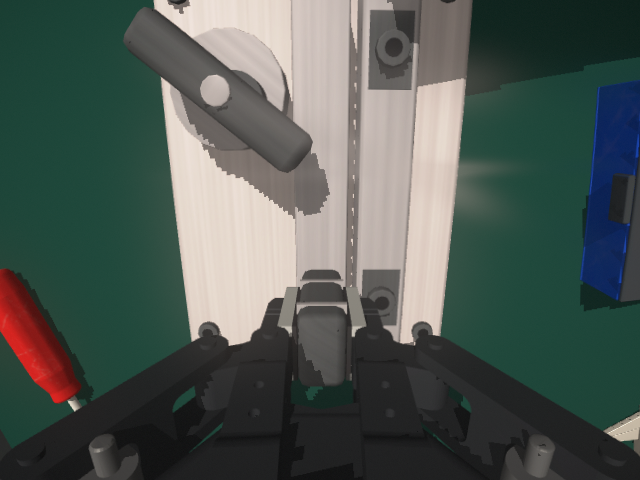

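```bash
python3 -m jog '{"offset":[[0,0,-0.05],[0,0,0],[0,0,0],[0,0,0],[0,0,0],[0,0,0]],"angular":[[0,0,0],[0,0,0],[0,0,0],[0,0,0],[0,0,0],[0,0,0]],"jaw":[10,10,45,45,45,45]}'
python3 -m jog '{"offset":[[0,0,0.5],[0,0,0.9],[0,0,0.9],[0,0,0],[0,0,0]],"angular":[[0,0,0],[0,0,0],[0,0,0],[0,0,0],[0,0,0]],"jaw":[45,45,45,45,45]}'
python3 - <<'E'
from h import *
st=manip.state(); print(st["tool_pos"],st["contact_force"]); print(toF(st["tool_pos"]))
im=manip.grab_frame("wrist"); cv2.imwrite("pics/w8.png",im)
np.savez("w8.npz",**{k:st[k] for k in("tool_pos","tool_rot")})
E
```

```text
time: 8.0
tool_pos: [0.5199, 0.1161, 0.0471]
tool_rot: [-0.451, 0.451, -0.545, 0.545]
contact_force: [0.2, -0.5, -0.1]
gripper_width: 0.526
time: 8.5
tool_pos: [0.5208, 0.1163, 0.1638]
tool_rot: [-0.452, 0.45, -0.544, 0.545]
contact_force: [-0.4, -0.1, -1.1]
gripper_width: 0.526
[0.52075308 0.11626475 0.16383624] [-0.38273519 -0.06441849 -1.1058039 ]
[[ 0.00750337 -0.04959472]]
```

View pics/w8.png

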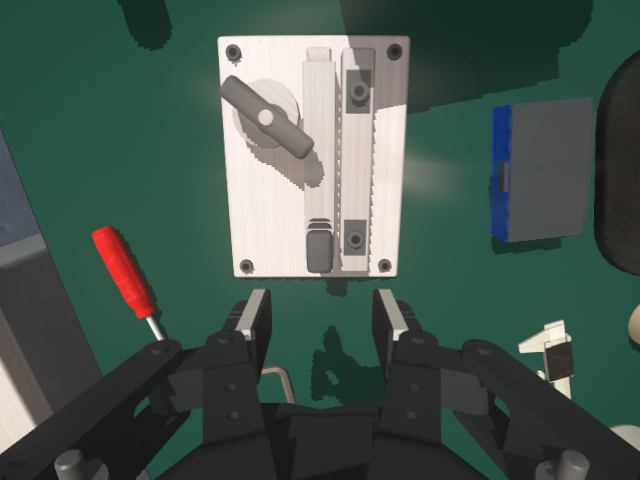

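```bash
python3 - <<'E'
from h import *
s=np.load("w8.npz"); st={k:s[k] for k in s}; c=cam("wrist",st)
cor=[[219,37],[410,37],[398,276],[235,277]]
P=onplane(c,cor,.012); print("corners F",toF(P)*1e3)
ex=P[1]-P[0]+P[2]-P[3]; ey=P[0]-P[3]+P[1]-P[2]
print("centre",P.mean(0),"yaw",np.arctan2(ex[1],ex[0]),np.arctan2(-ey[0],ey[1]))
b=[[220,87],[232,76],[302,159],[313,147]]
B=onplane(c,b,.072); d=B[2]+B[3]-B[0]-B[1]; print("bar",B.mean(0),"ang",np.arctan2(d[1],d[0]),np.linalg.norm(d)/2)
print("pivot",onplane(c,[[265.5,118]],.072),"pred",toW([[-.03,.035]]))
print("bar ang rel x", FY-np.arctan2(d[1],d[0]))
print("gauge nose F",toF(onplane(c,[[308,48],[330,48]],.034))*1e3)
print("gauge edges F",toF(onplane(c,[[303,70],[336,70],[306,220],[334,220]],.034))*1e3)
print("rail left edge F",toF(onplane(c,[[343,55],[341,265]],.036))*1e3)
E
python3 -c "
import cv2
im=cv2.imread('pics/w8.png');cv2.imwrite('pics/c8.png',cv2.resize(im[30:290,210:420],None,fx=2.3,fy=2.3,interpolation=cv2.INTER_CUBIC))"
```

```text
corners F [[-68.10671751 100.41610508]
 [ 78.23866409  99.40244011]
 [ 78.66052152 -96.46861321]
 [-69.57531696 -96.21914751]]
centre [0.52734671 0.16728874 0.012     ] yaw -0.18528785969372577 -0.18366680945545963
bar [0.50454227 0.20678661 0.072     ] ang -0.9036965859458511 0.06701627671440658
pivot [[0.50323542 0.20697538 0.072     ]] pred [[0.49909054 0.20622865]]
bar ang rel x 0.7226965859458512
gauge nose F [[ 0.61644869 86.31257633]
 [16.25042681 86.2155872 ]]
gauge edges F [[ -3.20601145  71.71798865]
 [ 20.55142977  71.56819387]
 [ -3.02626328 -38.90444493]
 [ 19.36176965 -39.07737734]]
rail left edge F [[ 25.40087347  81.12201365]
 [ 25.18312079 -76.61407982]]
```

View pics/c8.png

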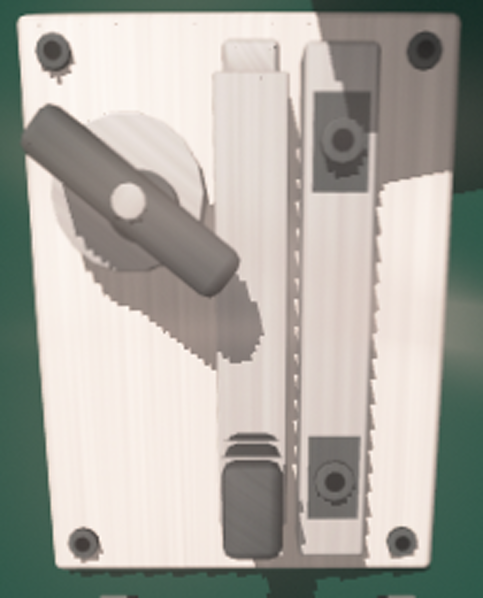

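```bash
python3 -m jog '{"offset":[[-0.04,0.2,0],[-0.04,0.2,0],[-0.04,0.2,0],[-0.04,0.2,0],[-0.05,0.2,0],[-0.05,0.2,0],[-0.05,0.2,0],[-0.04,0.2,0],[-0.04,0.21,0],[0,0,-0.4],[0,0,0],[0,0,0]],"angular":[[0,0,0.9],[0,0,0.9],[0,0,0.9],[0,0,0.9],[0,0,0.9],[0,0,0.9],[0,0,0.9],[0,0,0.9],[0,0,0.95],[0,0,0],[0,0,0],[0,0,0]],"jaw":[45,45,45,45,45,45,45,45,45,45,45,45]}'
python3 - <<'E'
from h import *
st=manip.state(); print(st["tool_pos"],st["contact_force"],st["ft_torque"]); T=wristT(st); print(np.arctan2(T[1,2],T[0,2]))
im=manip.grab_frame("wrist"); cv2.imwrite("pics/w9.png",im)
np.savez("w9.npz",**{k:st[k] for k in("tool_pos","tool_rot")})
E
```

```text
time: 9.75
tool_pos: [0.4987, 0.2062, 0.1397]
tool_rot: [-0.635, 0.637, -0.31, 0.308]
contact_force: [-0.1, -1.1, 0.9]
gripper_width: 0.526
[0.49873685 0.2061897  0.13973542] [-0.14479162 -1.10202972  0.85258651] [-0.0810345   0.02758008  0.00234673]
0.6653339821334613
```

View pics/w9.png

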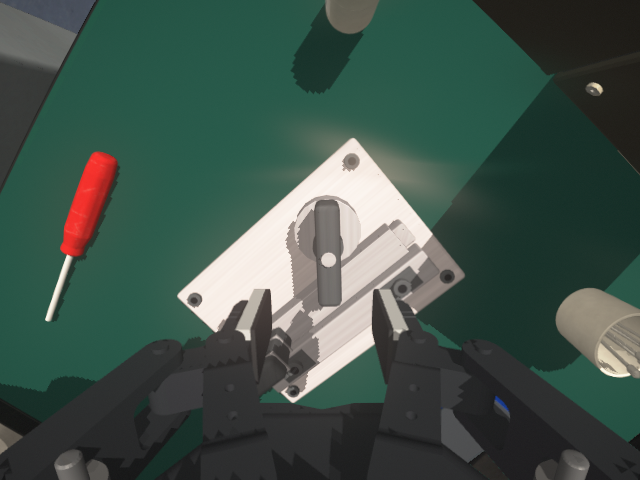

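Run:
```python
from h import *
s=np.load("w9.npz"); st={k:s[k] for k in s}; c=cam("wrist",st); T=wristT(st)
im=cv2.imread("pics/w9.png")
for v in (210,225,290,298): print(v,im[v,305:352,2])
p=onplane(c,[[328.5,260],[326.5,204],[329.5,302]],.072); print(p); 
for q in p: print((T.T[:3,:3]@0 if 0 else (T[:3,:3].T@(q-T[:3,3])))*1e3)
```

```text
210 [223 223 222 224 225 165 137 141 201  98  96 105 109 113 121 125 124 125
 127 126 124 122 123 125 125 126 127 127 125 124 120 118 115  99 124 229
 226 226 227 229 230 232 233 230 227 225 226]
225 [132 133 132 130 132 137 137 136 135 125  89 100 104 108 114 119 120 122
 122 122 121 119 121 121 122 123 124 124 124 122 119 117 114 111 108 208
 226 224 225 227 228 230 231 229 227 224 224]
290 [128 128 128 126 126 127 126 128 133 143 138 129 109  87  97 100 105 111
 113 114 114 116 114 112 113 115 114 116 117 115 117 113 111 110 106 100
 142 219 219 221 224 225 226 226 225 224 223]
298 [137 130 130 131 131 131 130 129 128 127 127 127 123  86  94  98 103 108
 111 113 113 115 113 112 112 113 114 115 115 115 114 113 111 109 106 100
 126 222 221 220 218 219 219 214 186 145 145]
[[0.50420503 0.20730813 0.072     ]
 [0.48082571 0.2347983  0.072     ]
 [0.52303598 0.18466701 0.072     ]]
[ 2.60750804 67.71102348  5.25895337]
[-33.45180397  67.77614144   3.83648435]
[32.04423751 67.65913894  6.09659778]
```

```bash
python3 -m jog '{"offset":[[0.07,0.03,0],[0,0,-0.5],[0,0,-0.6],[0,0,-0.5],[0,0,0],[0,0,0],[0,0,0]],"angular":[[0,0,0.25],[0,0,0],[0,0,0],[0,0,0],[0,0,0],[0,0,0],[0,0,0]],"jaw":[45,45,45,45,45,45,45]}'
python3 - <<'E'
from h import *
st=manip.state(); print(st["tool_pos"],st["contact_force"],st["ft_torque"]); T=wristT(st); print(np.arctan2(T[1,2],T[0,2]))
im=manip.grab_frame("wrist"); cv2.imwrite("pics/w10.png",im)
np.savez("w10.npz",**{k:st[k] for k in("tool_pos","tool_rot")})
E
```

```text
time: 10.5
tool_pos: [0.5052, 0.2084, 0.064]
tool_rot: [0.641, -0.639, 0.3, -0.302]
contact_force: [0.6, 0.2, 1.0]
gripper_width: 0.53
[0.50524413 0.2084391  0.06401495] [0.58678276 0.24785405 0.99757852] [-2.76657625e-05  3.98295662e-03  1.00352870e-02]
0.6918509864994644
```

View pics/w10.png

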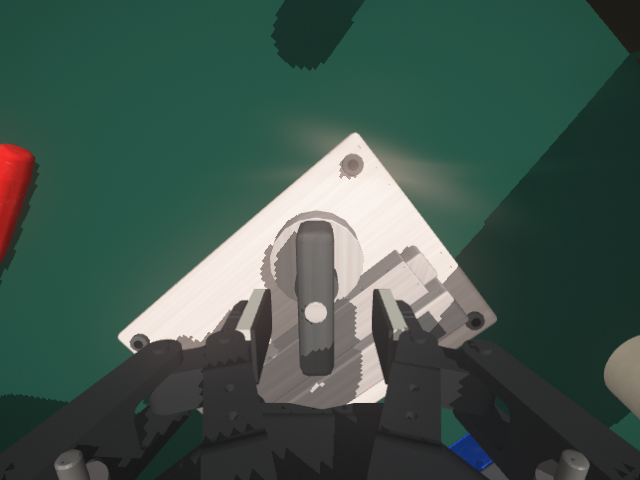

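Run:
```python
from h import *
s=np.load("w10.npz"); st={k:s[k] for k in s}; c=cam("wrist",st); T=wristT(st)
for q in onplane(c,[[315.5,312.5],[315.3,222],[316.5,374]],.072): print(q,(T[:3,:3].T@(q-T[:3,3]))*1e3)
print(manip.state()["tool_pos"])
```

```text
[0.50373285 0.20728261 0.072     ] [-0.06135205 -7.99129239 -1.87561327]
[0.47853416 0.23788163 0.072     ] [-39.70044035  -8.05144817  -1.75922003]
[0.52390073 0.18339348 0.072     ] [31.20119665 -7.94260678 -1.58540148]
[0.50529196 0.20846701 0.06412665]
```

```bash
python3 -m jog '{"offset":[[-0.03,-0.02,-0.2],[0,0,-0.16],[0,0,0],[0,0,0],[0,0,0],[0,0,0],[0,0,0],[0,0,0],[0,0,0]],"angular":[[0,0,0],[0,0,0],[0,0,0],[0,0,0],[0,0,0],[0,0,0],[0,0,0],[0,0,0],[0,0,0]],"jaw":[45,45,45,30,20,10,10,10,10]}'
python3 - <<'E'
from h import *
st=manip.state(); print(st["tool_pos"],st["contact_force"],st["ft_torque"]); T=wristT(st); print(np.arctan2(T[1,2],T[0,2]))
im=manip.grab_frame("wrist"); cv2.imwrite("pics/w11.png",im)
E
```

```text
time: 11.45
tool_pos: [0.5026, 0.2075, 0.0442]
tool_rot: [0.64, -0.639, 0.301, -0.301]
contact_force: [1.6, 3.0, -1.1]
gripper_width: 0.202
[0.50256556 0.20745625 0.04416867] [ 1.563394    3.01797194 -1.11311726] [ 0.56088161 -0.31108427 -0.01921743]
0.6916550539228606
```

View pics/w11.png

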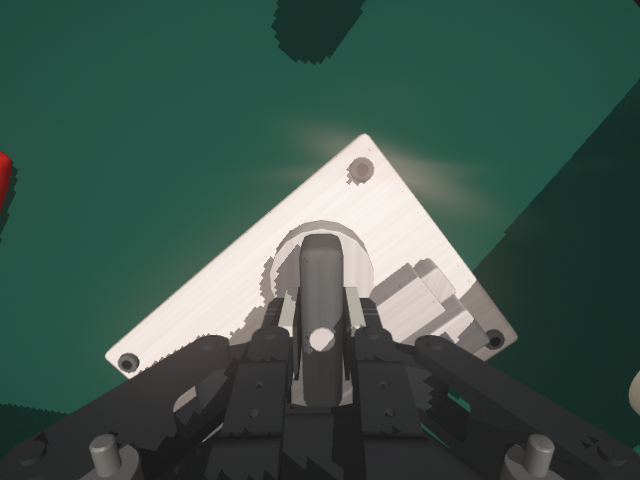

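```bash
python3 -m jog '{"offset":[[0,0,0],[0,0,0],[0,0,0],[0,0,0],[0,0,0],[0,0,0],[0,0,0],[0,0,0],[0,0,0],[0,0,0],[0,0,0],[0,0,0]],"angular":[[0,0,-0.5],[0,0,-0.8],[0,0,-0.8],[0,0,-0.8],[0,0,-0.8],[0,0,-0.8],[0,0,-0.8],[0,0,-0.8],[0,0,-0.8],[0,0,-0.6],[0,0,0],[0,0,0]],"jaw":[10,10,10,10,10,10,10,10,10,10,10,10]}'
cat > q.py <<'E'
from h import *
st=manip.state(); T=wristT(st); y=np.arctan2(T[1,2],T[0,2]); th=-.183-(y-np.pi/2)
print(st["tool_pos"].round(4),"F",st["contact_force"].round(2),"M",st["ft_torque"].round(3),"yaw",y,"theta",th,"lane",26.2+8*np.cos(th),"q6",st["joint_pos"][5],"w",st["gripper_width"])
E
python3 q.py
python3 - <<'E'
from h import *
cv2.imwrite("pics/w12.png",manip.grab_frame("wrist"))
E
```

```text
time: 12.7
tool_pos: [0.5023, 0.2074, 0.0441]
tool_rot: [0.477, -0.476, 0.523, -0.523]
contact_force: [0.9, 3.3, 0.2]
gripper_width: 0.201
[0.5023 0.2074 0.0441] F [0.88 3.28 0.23] M [ 0.645 -0.193  0.108] yaw -0.0924529817892352 theta 1.4802493085841317 lane 26.923386720045833 q6 0.3465456010431612 w 0.2009932265618895
```

View pics/w12.png

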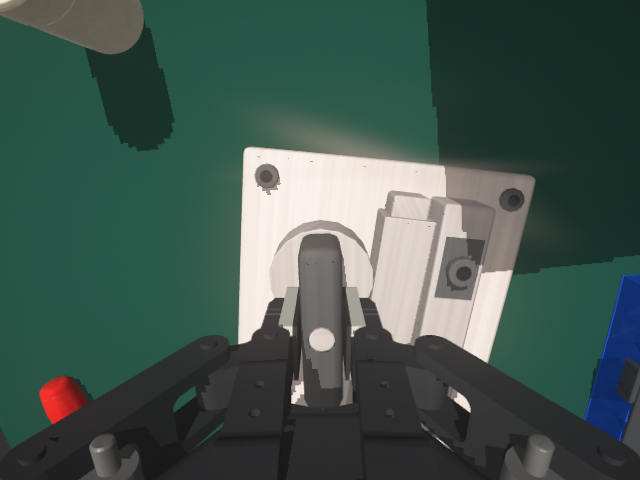

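```bash
for i in 1; do python3 -m jog '{"offset":[[0,0,0],[0,0,0],[0,0,0]],"angular":[[0,0,-0.7],[0,0,0],[0,0,0]],"jaw":[10,10,10]}' >/dev/null; python3 q.py; done
python3 -m jog '{"offset":[[0,0,0],[0,0,0],[0,0,0]],"angular":[[0,0,-0.7],[0,0,0],[0,0,0]],"jaw":[10,10,10]}' >/dev/null; python3 q.py
python3 -m jog '{"offset":[[0,0,0],[0,0,0],[0,0,0]],"angular":[[0,0,-0.5],[0,0,0],[0,0,0]],"jaw":[10,10,10]}' >/dev/null; python3 q.py
python3 - <<'E'
from h import *
im=manip.grab_frame("wrist");cv2.imwrite("pics/w13.png",im)
E
```

```text
[0.5023 0.2074 0.0441] F [1.73 3.84 2.01] M [ 0.781 -0.072  0.039] yaw -0.16538284100890036 theta 1.553179167803797 lane 26.34092998172585 q6 0.41944955070248074 w 0.20046092799588439
[0.5023 0.2073 0.0441] F [0.84 4.79 2.58] M [ 0.912 -0.11   0.015] yaw -0.23836745350714914 theta 1.6261637803020457 lane 25.75728664654894 q6 0.4924017441857499 w 0.20170390313663283
[0.5023 0.2074 0.0441] F [0.75 4.67 2.66] M [ 0.859 -0.126  0.119] yaw -0.290805484823293 theta 1.6786018116181896 lane 25.33922570795498 q6 0.5449016727886256 w 0.19859115551991377
```

View pics/w13.png

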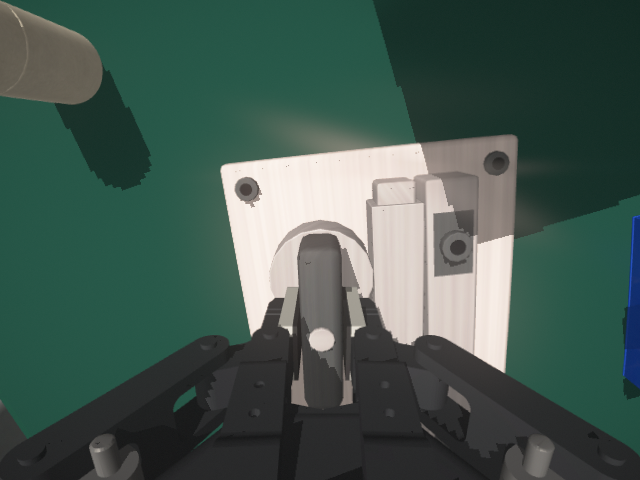

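```bash
cat >> q.py <<'E'
print("   eff",st["joint_efforts"].round(3))
E
python3 q.py
for i in 1; do python3 -m jog '{"offset":[[0,0,0],[0,0,0],[0,0,0]],"angular":[[0,0,-0.25],[0,0,0],[0,0,0]],"jaw":[10,10,10]}' >/dev/null; python3 q.py; done
python3 -m jog '{"offset":[[0,0,0],[0,0,0],[0,0,0]],"angular":[[0,0,-0.25],[0,0,0],[0,0,0]],"jaw":[10,10,10]}' >/dev/null; python3 q.py
python3 -m jog '{"offset":[[0,0,0],[0,0,0],[0,0,0]],"angular":[[0,0,-0.2],[0,0,0],[0,0,0]],"jaw":[10,10,10]}' >/dev/null; python3 q.py
```

```text
[0.5023 0.2073 0.0441] F [1.29 4.9  2.3 ] M [ 0.836 -0.092  0.114] yaw -0.290853845732655 theta 1.6786501725275516 lane 25.338841067716583 q6 0.544920382084616 w 0.19764570004721327
   eff [ -2.508 -32.602 -29.462  -1.172   0.526   0.093]
[0.5023 0.2074 0.0441] F [1.38 5.19 2.09] M [ 0.873 -0.127  0.179] yaw -0.3169239510119548 theta 1.7047202778068513 lane 25.131808200651065 q6 0.5710550524871518 w 0.19992839989002228
   eff [ -2.549 -32.593 -29.467  -1.164   0.52    0.125]
[0.5023 0.2074 0.0441] F [1.04 4.55 1.89] M [ 0.85  -0.095  0.109] yaw -0.3431137965324917 theta 1.7309101233273883 lane 24.9245556110074 q6 0.5972085614303695 w 0.19647235566111063
   eff [ -2.565 -32.588 -29.471  -1.166   0.514   0.13 ]
[0.5023 0.2074 0.0441] F [1.37 4.84 2.22] M [ 0.846 -0.058  0.114] yaw -0.36406862908471915 theta 1.7518649558796155 lane 24.759353320098977 q6 0.6181486039347596 w 0.19839264798343506
   eff [ -2.578 -32.583 -29.474  -1.167   0.509   0.135]
```

```bash
python3 -m jog '{"offset":[[0,0,0],[0,0,0],[0,0,0]],"angular":[[0,0,-0.25],[0,0,0],[0,0,0]],"jaw":[10,10,10]}' >/dev/null; python3 q.py
python3 -m jog '{"offset":[[0,0,0],[0,0,0],[0,0,0]],"angular":[[0,0,-0.25],[0,0,0],[0,0,0]],"jaw":[10,10,10]}' >/dev/null; python3 q.py
python3 - <<'E'
from h import *
im=manip.grab_frame("wrist");cv2.imwrite("pics/w14.png",cv2.resize(im[120:420,200:540],None,fx=2.3,fy=2,interpolation=cv2.INTER_CUBIC))
E
```

```text
[0.5023 0.2074 0.0441] F [0.59 5.14 2.53] M [ 0.851 -0.059  0.128] yaw -0.39022222677316243 theta 1.778018553568059 lane 24.55406119192305 q6 0.6443261504378118 w 0.20052896732105546
   eff [ -2.587 -32.576 -29.478  -1.171   0.502   0.136]
[0.5022 0.2074 0.0441] F [-0.18  5.4   2.22] M [ 0.913 -0.08   0.172] yaw -0.41633169606918624 theta 1.8041280228640828 lane 24.35023829809631 q6 0.6704016423978321 w 0.20064312502376744
   eff [ -2.638 -32.566 -29.485  -1.17    0.493   0.163]
```

View pics/w14.png

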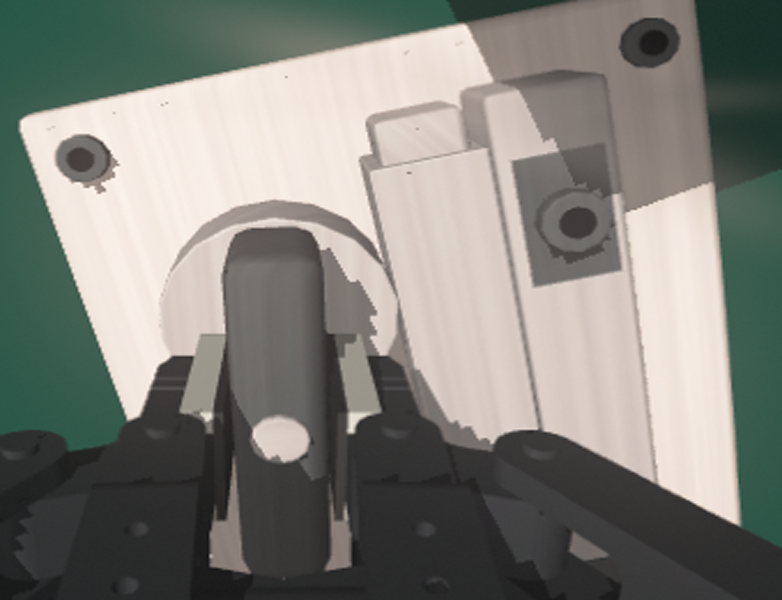

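```bash
python3 -m jog '{"offset":[[0,0,0],[0,0,0],[0,0,0]],"angular":[[0,0,-0.1],[0,0,0],[0,0,0]],"jaw":[10,10,10]}' >/dev/null; python3 q.py
python3 -m jog '{"offset":[[0,0,0],[0,0,0],[0,0,0]],"angular":[[0,0,-0.1],[0,0,0],[0,0,0]],"jaw":[10,10,10]}' >/dev/null; python3 q.py
```

```text
[0.5022 0.2074 0.0441] F [0.57 5.39 1.77] M [ 0.885 -0.123  0.22 ] yaw -0.4265702334853323 theta 1.8143665602802288 lane 24.27064794017131 q6 0.6807209579688066 w 0.19938465974752223
   eff [ -2.715 -32.564 -29.486  -1.154   0.491   0.218]
[0.5022 0.2074 0.0441] F [0.82 5.21 1.39] M [ 0.908 -0.049  0.277] yaw -0.43684987242286977 theta 1.824646199217766 lane 24.190941553570195 q6 0.6910421612588652 w 0.19715720603430537
   eff [ -2.786 -32.561 -29.489  -1.142   0.487   0.27 ]
```

```bash
python3 -m jog '{"offset":[[0,0,0],[0,0,0],[0,0,0],[0,0,0],[0,0,0]],"angular":[[0,0,0.4],[0,0,0.4],[0,0,0.45],[0,0,0],[0,0,0]],"jaw":[10,10,10,10,10]}' >/dev/null; python3 q.py
python3 - <<'E'
from h import *
im=manip.grab_frame("wrist");cv2.imwrite("pics/w15.png",cv2.resize(im[120:420,200:540],None,fx=2.3,fy=2,interpolation=cv2.INTER_CUBIC))
E
```

```text
[0.5023 0.2074 0.0441] F [0.14 5.16 1.87] M [ 0.904 -0.102  0.034] yaw -0.30697101501413265 theta 1.6947673418090292 lane 25.210770311525 q6 0.5609029448408922 w 0.1961618359618117
   eff [ -2.375 -32.604 -29.461  -1.215   0.522  -0.033]
```

View pics/w15.png

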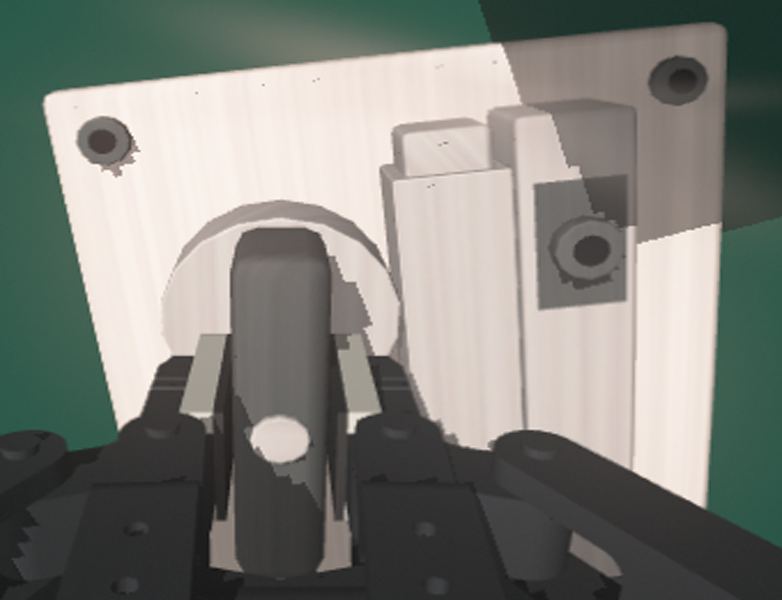

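Run:
```python
from h import *
def bar(im,rows=range(235,300,5)):
    # dark bar edges near col 300-343: gradient subpixel at half level
    g=cv2.GaussianBlur(im[...,1],(3,3),0).astype(float); C=[]
    for v in rows:
        d=np.diff(g[v,290:355]); l=290+np.argmin(d[:20])+.5; r=290+35+np.argmax(d[35:])+.5
        C.append((l,r,v))
    return np.array(C)
a=cv2.imread("pics/w14.png"); a14=np.zeros((480,640,3),np.uint8); a14[120:420,200:540]=cv2.resize(a,(340,300),interpolation=cv2.INTER_AREA)
a=cv2.imread("pics/w15.png"); a15=np.zeros((480,640,3),np.uint8); a15[120:420,200:540]=cv2.resize(a,(340,300),interpolation=cv2.INTER_AREA)
st=manip.state(); c=cam("wrist",st); T=wristT(st)
for n,im in (("w11",cv2.imread("pics/w11.png")),("w12",cv2.imread("pics/w12.png")),("w13",cv2.imread("pics/w13.png")),("w14",a14),("w15",a15)):
    b=bar(im,range(245,285,5)); print(n,b[:,0],b[:,1])
```

```text
w11 [300.5 291.5 298.5 298.5 298.5 298.5 299.5 299.5] [340.5 341.5 342.5 342.5 343.5 342.5 343.5 343.5]
w12 [299.5 298.5 297.5 297.5 297.5 297.5 298.5 298.5] [339.5 340.5 341.5 343.5 343.5 344.5 345.5 345.5]
w13 [299.5 298.5 297.5 296.5 297.5 297.5 297.5 297.5] [339.5 346.5 348.5 349.5 351.5 353.5 341.5 341.5]
w14 [298.5 297.5 296.5 295.5 296.5 296.5 296.5 297.5] [343.5 346.5 348.5 350.5 340.5 340.5 340.5 340.5]
w15 [301.5 300.5 299.5 299.5 299.5 299.5 299.5 299.5] [341.5 345.5 347.5 349.5 343.5 343.5 343.5 343.5]
```

```bash
python3 -m jog '{"offset":[[0,0,0],[0,0,0],[0,0,0],[0,0,0]],"angular":[[0,0,0.4],[0,0,0.3],[0,0,0],[0,0,0]],"jaw":[10,10,10,10]}' >/dev/null; python3 q.py
python3 - <<'E'
from h import *
im=manip.grab_frame("wrist");cv2.imwrite("pics/w16.png",im)
g=cv2.GaussianBlur(im[...,1],(3,3),0).astype(float)
for v in range(265,300,5):
    d=np.diff(g[v,290:350]); print(v,290+np.argmin(d[:20])+.5,290+40+np.argmax(d[40:])+.5)
E
```

```text
[0.5023 0.2073 0.0441] F [0.68 3.51 1.92] M [ 0.843 -0.104  0.017] yaw -0.2337085925116328 theta 1.6215049193065294 lane 25.794505091043135 q6 0.4876297977141506 w 0.19808438859853603
   eff [ -2.34  -32.625 -29.449  -1.209   0.539  -0.04 ]
265 299.5 343.5
270 299.5 343.5
275 299.5 343.5
280 299.5 343.5
285 299.5 343.5
290 297.5 345.5
295 296.5 347.5
```

```bash
python3 -m jog '{"offset":[[0,0,0],[0,0,0],[0,0,0],[0,0,0]],"angular":[[0,0,0],[0,0,0],[0,0,0],[0,0,0]],"jaw":[30,45,45,45]}' >/dev/null; python3 q.py
python3 - <<'E'
from h import *
im=manip.grab_frame("wrist");cv2.imwrite("pics/w17.png",im)
E
python3 -m jog '{"offset":[[0,0,0.4],[0,0,0.8],[0,0,0.8],[0,0,0],[0,0,0]],"angular":[[0,0,0],[0,0,0],[0,0,0],[0,0,0],[0,0,0]],"jaw":[45,45,45,45,45]}'
python3 - <<'E'
from h import *
st=manip.state(); print(st["tool_pos"])
im=manip.grab_frame("wrist");cv2.imwrite("pics/w18.png",im)
np.savez("w18.npz",**{k:st[k] for k in("tool_pos","tool_rot")})
E
```

```text
[0.5017 0.2066 0.0434] F [ 0.04  0.55 -0.26] M [-0.034  0.03   0.036] yaw -0.23490757036202176 theta 1.6227038971569183 lane 25.78492589137328 q6 0.4888869738953908 w 0.5262319983187108
   eff [-4.0000e-03 -3.4241e+01 -3.1833e+01 -9.0000e-03  1.1000e-02 -3.0000e-03]
time: 17.8
tool_pos: [0.5029, 0.2071, 0.1453]
tool_rot: [-0.439, 0.437, -0.555, 0.556]
contact_force: [-0.2, -0.1, -0.1]
gripper_width: 0.529
[0.50292817 0.20714789 0.14525763]
```

View pics/w17.png

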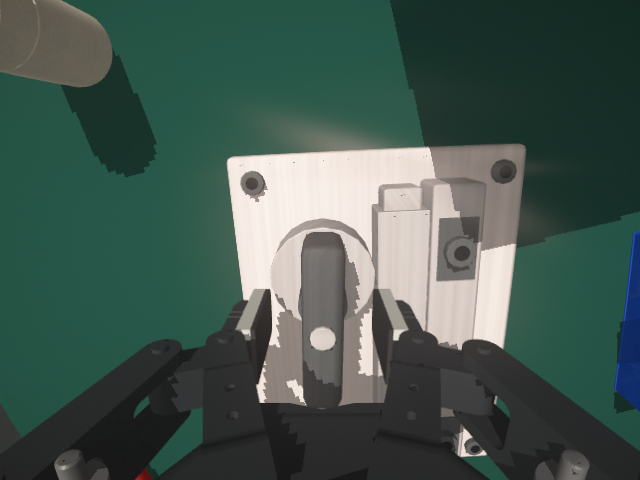

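View pics/w18.png

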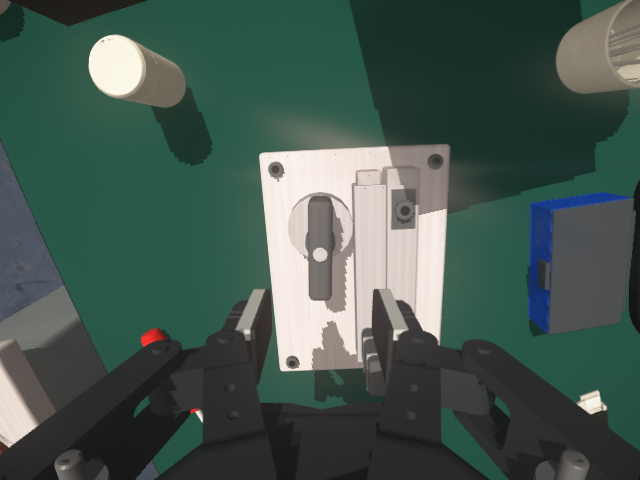

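```bash
python3 -c "
import cv2
im=cv2.imread('pics/w18.png');cv2.imwrite('pics/c18.png',cv2.resize(im[140:310,270:430],None,fx=4.5,fy=3.5,interpolation=cv2.INTER_CUBIC))
for v in (206,214,222,230,238): print(v,im[v,338:395,1])
"
```

```text
206 [218 220 220 218 214 208 166 115 152 227 235 234 232 226 154 136 167 212
 213 215 216 215 211 208 209 212 212 208 208 211 215 217 214 213 216 213
 209 209 211 212 213 213 212 210 209 209 209 196 151 177 213 214 206 164
 111 112 111]
214 [218 219 220 216 214 209 210 212 216 216 214 199 175 229 175 135 150 212
 212 215 215 214 211 209 208 210 212 209 208 211 214 215 215 213 214 212
 208 209 211 213 214 213 212 210 208 208 208 196 147 181 213 213 205 165
 111 111 110]
222 [125 126 134 213 211 209 210 212 216 217 215 212 210 210 183 129 142 212
 212 214 214 215 210 208 207 210 212 208 208 210 213 215 213 212 213 212
 209 210 212 214 213 213 213 210 209 207 208 196 151 182 213 214 201 137
 112 112 112]
230 [125 127 126 124 128 189 209 212 216 216 214 211 209 211 182 113 129 201
 211 213 214 215 212 209 206 209 212 210 207 210 213 214 213 211 214 212
 209 209 212 214 215 213 212 210 209 207 206 196 151 182 213 213 213 210
 211 210 209]
238 [124 125 124 125 150 208 210 212 215 215 213 208 182 136 134 117 136 188
 211 212 214 216 211 207 207 207 210 208 208 210 212 214 213 211 213 211
 207 209 212 214 214 213 212 210 208 207 206 195 149 184 213 213 213 210
 210 210 209]
```

View pics/c18.png

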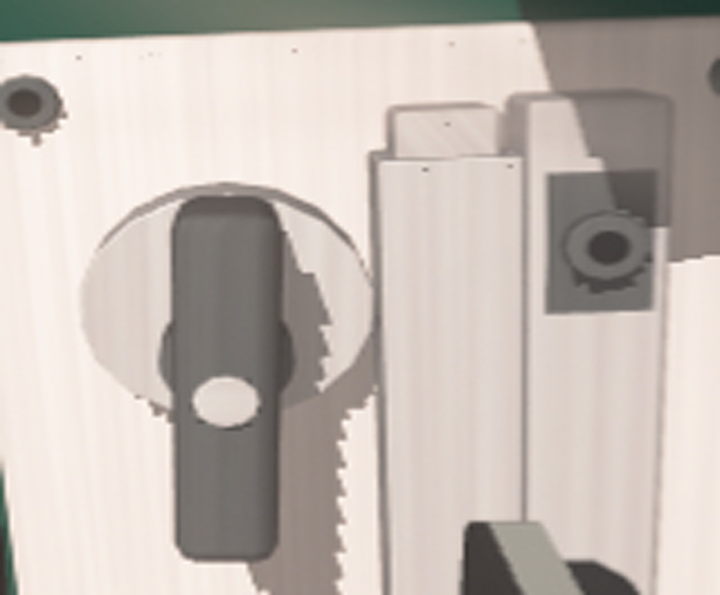

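Run:
```python
from h import *
st0=manip.state(); 
def load(n):
    a=cv2.imread(f"pics/{n}.png")
    if a.shape[0]==600 :
        o=np.zeros((480,640,3),np.uint8); o[120:420,200:540]=cv2.resize(a,(340,300),interpolation=cv2.INTER_AREA); return o
    return a
yaws=dict(w11=.6917,w12=-.0925,w13=-.2908,w14=-.4163,w15=-.307,w16=-.2337,w17=-.2349)
def fake(y,p=(.5023,.2074,.0441)):
    Rm=np.array([[np.sin(y),0,np.cos(y)],[-np.cos(y),0,np.sin(y)],[0,-1,0]])
    q=R.from_matrix(Rm).as_quat(); return {"tool_rot":[q[3],q[0],q[1],q[2]],"tool_pos":np.array(p)}
for n,y in yaws.items():
    im=load(n); c=cam("wrist",fake(y))
    g=cv2.GaussianBlur(im[...,1],(3,3),0).astype(float)
    # dot centroid
    roi=g[325:355,300:345]; m=roi>185; nlab,lab,stt,cen=cv2.connectedComponentsWithStats(m.astype(np.uint8)); 
    j=max(range(1,nlab),key=lambda k:stt[k,4]*(abs(cen[k][0]-22)<8)); dot=cen[j]+[300,325]
    L=[];Rr=[]
    for v in range(262,296,2):
        d=np.diff(g[v,290:352]); 
        i=np.argmin(d[2:18])+2; L.append((290+i+.5,v))
        k=np.argmax(d[44:58])+44; Rr.append((290+k+.5,v))
    L=np.array(L);Rr=np.array(Rr)
    mid=np.array([(np.median(L[:,0])+np.median(Rr[:,0]))/2,278])
    P=onplane(c,[dot,mid],.072); d=P[0]-P[1]; ang=np.arctan2(d[1],d[0])
    print(n,dot.round(2),stt[j,4],np.median(L[:,0]),np.median(Rr[:,0]),"bar world",ang.round(4),"jaw-eq yaw",(ang+np.pi/2).round(4),"tool",y,"theta",(-.183-ang).round(3))
```

```text
w11 [320.38 338.19] 324 298.5 343.5 bar world -0.8891 jaw-eq yaw 0.6817 tool 0.6917 theta 0.706
w12 [321.16 339.28] 403 297.5 345.5 bar world -1.6684 jaw-eq yaw -0.0976 tool -0.0925 theta 1.485
w13 [321.01 339.32] 400 297.5 341.5 bar world -1.8403 jaw-eq yaw -0.2695 tool -0.2908 theta 1.657
w14 [321.67 338.81] 343 296.5 340.5 bar world -1.9412 jaw-eq yaw -0.3704 tool -0.4163 theta 1.758
w15 [321.26 339.06] 382 299.5 343.5 bar world -1.8814 jaw-eq yaw -0.3106 tool -0.307 theta 1.698
w16 [321.06 339.28] 399 299.5 343.5 bar world -1.811 jaw-eq yaw -0.2402 tool -0.2337 theta 1.628
w17 [322.07 338.42] 408 300.5 344.5 bar world -1.8113 jaw-eq yaw -0.2405 tool -0.2349 theta 1.628
```

Run:
```python
import cv2,numpy as np
a=cv2.imread("pics/w14.png"); cv2.imwrite("pics/c14.png",cv2.resize(a[230:430,330:600],None,fx=2.9,fy=2.9,interpolation=cv2.INTER_CUBIC))
b=cv2.imread("pics/w17.png")[235:335,343:463]; cv2.imwrite("pics/c17.png",cv2.resize(b,None,fx=6,fy=6,interpolation=cv2.INTER_CUBIC))
```

```text
(no output)
```

View pics/c14.png

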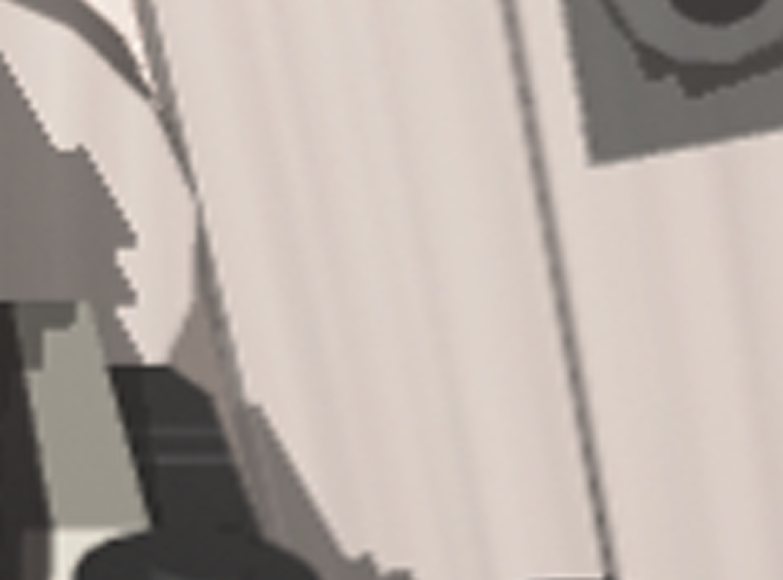

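View pics/c17.png

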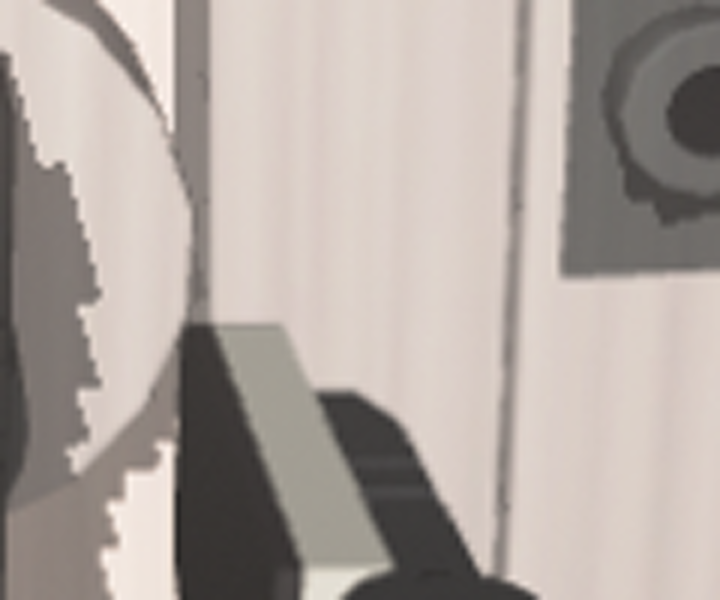

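```bash
python3 -m jog '{"offset":[[0.1,-0.45,0],[0.1,-0.45,0],[0.1,-0.45,0],[0.1,-0.48,0],[0,0,0],[0,0,0],[0,0,0]],"angular":[[0,0,0.2],[0,0,0.2],[0,0,0.1],[0,0,0],[0,0,0],[0,0,0],[0,0,0]],"jaw":[45,45,45,45,45,45,45]}'
python3 - <<'E'
from h import *
st=manip.state(); T=wristT(st); print(st["tool_pos"],np.arctan2(T[1,2],T[0,2]))
im=manip.grab_frame("wrist"); cv2.imwrite("pics/w19.png",im)
np.savez("w19.npz",**{k:st[k] for k in("tool_pos","tool_rot")})
E
```

```text
time: 18.55
tool_pos: [0.5213, 0.1161, 0.1427]
tool_rot: [0.452, -0.453, 0.544, -0.543]
contact_force: [0.1, 0.6, -0.4]
gripper_width: 0.527
[0.52132386 0.11614072 0.14265838] -0.18217430039300347
```

View pics/w19.png

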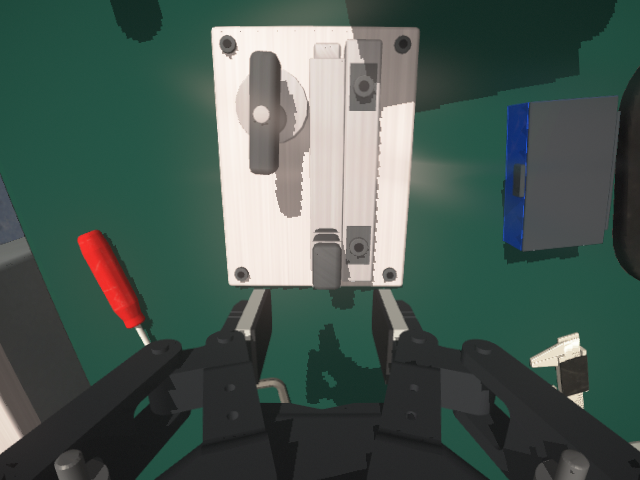

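Run:
```python
from h import *
s=np.load("w19.npz"); st={k:s[k] for k in s}; c=cam("wrist",st); T=wristT(st)
for z,uv in((.084,[326.5,264]),(.034,[327,58]),(.034,[310,70]),(.034,[343.5,70]),(.034,[310,220]),(.034,[341.5,220]),(.036,[345,70]),(.036,[344,240]),(.072,[261.5,114])):
    q=onplane(c,[uv],z)[0]; print(uv,q.round(4),((T[:3,:3].T@(q-T[:3,3]))*1e3).round(1))
```

```text
[326.5, 264] [0.5253 0.1143 0.084 ] [ 1.1 58.6  4.3]
[327, 58] [0.5485 0.2378 0.034 ] [-124.6  108.6    4.9]
[310, 70] [0.5361 0.2326 0.034 ] [-117.2  108.6   -6.4]
[343.5, 70] [0.5579 0.2285 0.034 ] [-117.2  108.6   15.9]
[310, 220] [0.5168 0.1324 0.034 ] [-15.2 108.7  -7.2]
[341.5, 220] [0.5396 0.1282 0.034 ] [-15.2 108.6  16. ]
[345, 70] [0.5587 0.228  0.036 ] [-116.8  106.6   16.7]
[344, 240] [0.5389 0.1133 0.036 ] [ -0.5 106.6  18. ]
[261.5, 114] [0.5039 0.2075 0.072 ] [-86.7  70.7 -33.5]
```

```bash
python3 -m jog '{"offset":[[0.05,-0.03,0],[0,0,-0.5],[0,0,-0.6],[0,0,-0.5],[0,0,-0.2],[0,0,0],[0,0,0],[0,0,0]],"angular":[[0,0,0],[0,0,0],[0,0,0],[0,0,0],[0,0,0],[0,0,0],[0,0,0],[0,0,0]],"jaw":[45,45,45,45,45,45,45,45]}'
python3 - <<'E'
from h import *
st=manip.state(); T=wristT(st); print(st["tool_pos"],np.arctan2(T[1,2],T[0,2]))
im=manip.grab_frame("wrist"); cv2.imwrite("pics/w20.png",im); c=cam("wrist",st)
np.savez("w20.npz",**{k:st[k] for k in("tool_pos","tool_rot")})
E
```

```text
time: 19.4
tool_pos: [0.5261, 0.1143, 0.0557]
tool_rot: [-0.453, 0.451, -0.543, 0.544]
contact_force: [-0.5, 1.0, -0.2]
gripper_width: 0.524
[0.52606417 0.11428812 0.05569379] -0.182559073580143
```

View pics/w20.png

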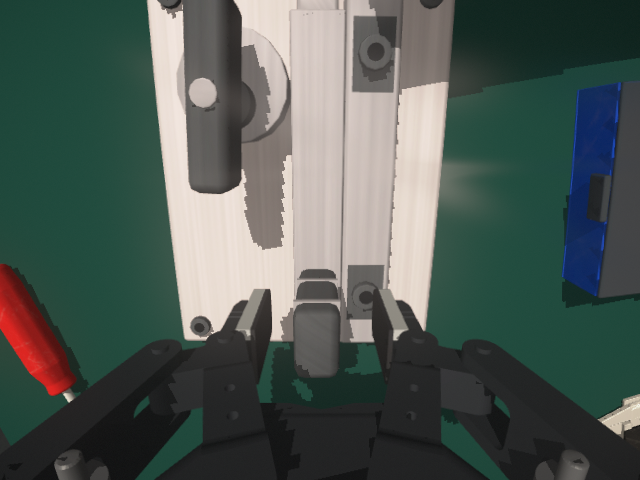

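```bash
python3 -m jog '{"offset":[[-0.03,0,-0.09],[0,0,-0.08],[0,0,0],[0,0,0],[0,0,0],[0,0,0],[0,0,0],[0,0,0]],"angular":[[0,0,0],[0,0,0],[0,0,0],[0,0,0],[0,0,0],[0,0,0],[0,0,0],[0,0,0]],"jaw":[45,45,45,30,20,10,10,10]}'
python3 q.py
python3 - <<'E'
from h import *
im=manip.grab_frame("wrist"); cv2.imwrite("pics/w21.png",im)
E
```

```text
time: 20.25
tool_pos: [0.5233, 0.114, 0.0455]
tool_rot: [-0.452, 0.452, -0.543, 0.544]
contact_force: [0.6, 0.1, -0.1]
gripper_width: 0.203
[0.5233 0.114  0.0455] F [ 0.64  0.05 -0.09] M [-0.011 -0.032 -0.001] yaw -0.18278324781858618 theta 1.5705795746134827 lane 26.201734017437733 q6 0.25840994018568453 w 0.20288664395463973
   eff [ 1.2400e-01 -3.3302e+01 -3.1633e+01  3.8000e-02  1.0400e-01  1.9000e-02]
```

View pics/w21.png

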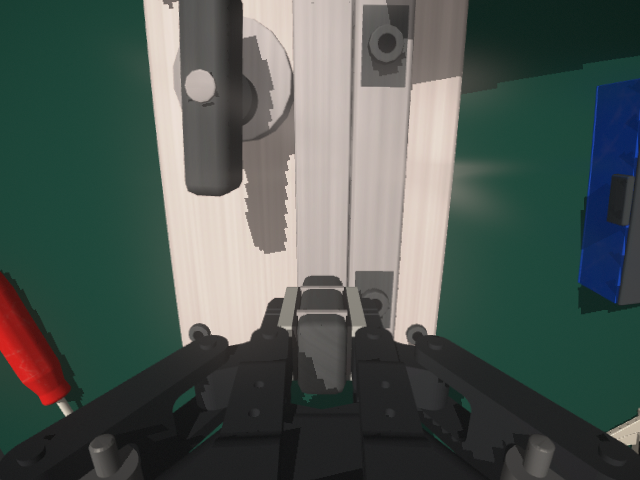

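```bash
python3 -m jog '{"offset":[[0,0,0.02],[-0.037,-0.2,0],[-0.037,-0.2,0],[0,0,0],[0,0,0]],"angular":[[0,0,0],[0,0,0],[0,0,0],[0,0,0],[0,0,0]],"jaw":[10,10,10,10,10]}' ; python3 q.py
```

```text
time: 20.8
tool_pos: [0.5189, 0.0935, 0.0459]
tool_rot: [0.452, -0.452, 0.544, -0.544]
contact_force: [-0.3, 0.1, -2.7]
gripper_width: 0.2
[0.5189 0.0935 0.0459] F [-0.29  0.12 -2.69] M [-0.145  0.102  0.029] yaw -0.18372296336309948 theta 1.571519290157996 lane 26.194216293599037 q6 0.22074794037577217 w 0.20034911533964622
   eff [-2.3800e-01 -3.4156e+01 -3.3393e+01  5.8000e-02 -1.3000e-02 -7.0000e-03]
```

```bash
python3 -m jog '{"offset":[[-0.064,-0.35,0],[-0.064,-0.35,0],[-0.064,-0.35,0],[-0.064,-0.35,0],[-0.064,-0.35,0],[-0.064,-0.35,0],[0,0,0],[0,0,0],[0,0,0]],"angular":[[0,0,0],[0,0,0],[0,0,0],[0,0,0],[0,0,0],[0,0,0],[0,0,0],[0,0,0],[0,0,0]],"jaw":[10,10,10,10,10,10,10,10,10]}' ; python3 q.py
python3 - <<'E'
from h import *
im=manip.grab_frame("wrist"); cv2.imwrite("pics/w22.png",im)
im=manip.grab_frame("top"); cv2.imwrite("pics/t22.png",cv2.resize(im[220:320,185:345],None,fx=5,fy=5,interpolation=cv2.INTER_CUBIC))
E
```

```text
time: 21.7
tool_pos: [0.5002, -0.0103, 0.0463]
tool_rot: [0.452, -0.452, 0.544, -0.543]
contact_force: [1.3, 0.3, -2.3]
gripper_width: 0.203
[ 0.5002 -0.0103  0.0463] F [ 1.34  0.28 -2.29] M [-0.114 -0.03  -0.05 ] yaw -0.18229694845482408 theta 1.5700932752497205 lane 26.205624411898068 q6 0.01240723048765681 w 0.20294625855542747
   eff [-3.0900e-01 -3.1184e+01 -3.3442e+01  7.2000e-02 -0.0000e+00  2.0000e-03]
```

View pics/w22.png

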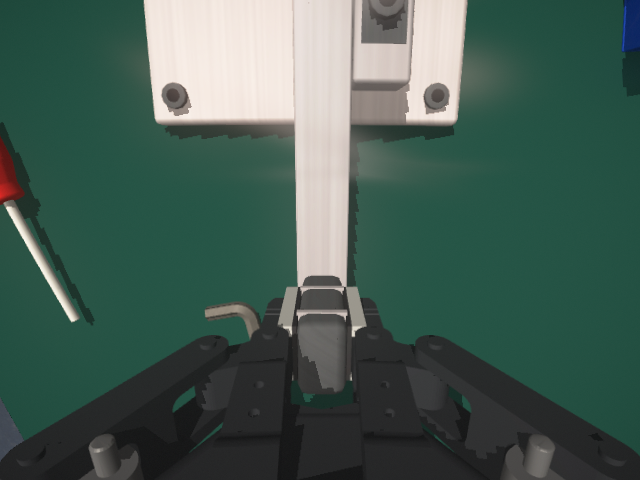

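View pics/t22.png

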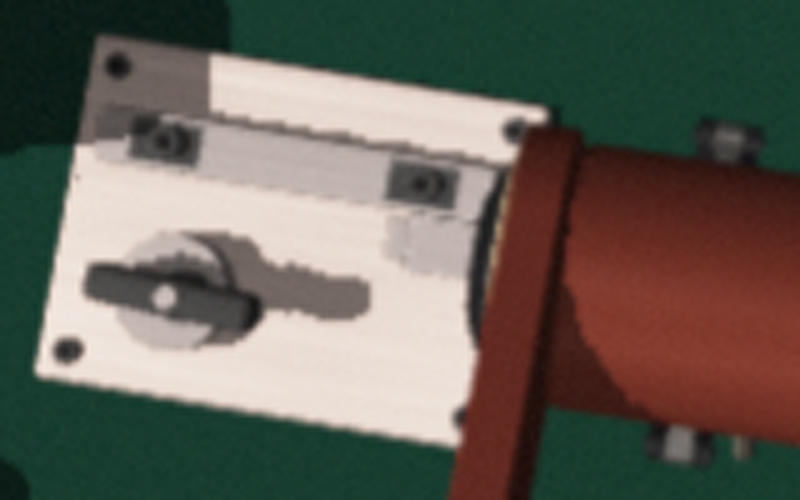

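```bash
python3 -m jog '{"offset":[[-0.064,-0.35,0],[-0.064,-0.35,0.02],[-0.064,-0.35,0.1],[-0.064,-0.35,0.2],[-0.064,-0.35,0.4],[0,0,0.5],[0,0,0],[0,0,0]],"angular":[[0,0,0],[0,0,0],[0,0,0],[0,0,0],[0,0,0],[0,0,0],[0,0,0],[0,0,0]],"jaw":[10,10,10,10,10,10,10,10]}'
python3 - <<'E'
from h import *
im=manip.grab_frame("wrist"); cv2.imwrite("pics/w23.png",im)
E
```

```text
time: 22.6
tool_pos: [0.4846, -0.0981, 0.1073]
tool_rot: [-0.453, 0.452, -0.543, 0.544]
contact_force: [0.1, 0.9, -4.1]
gripper_width: 0.205
```

View pics/w23.png

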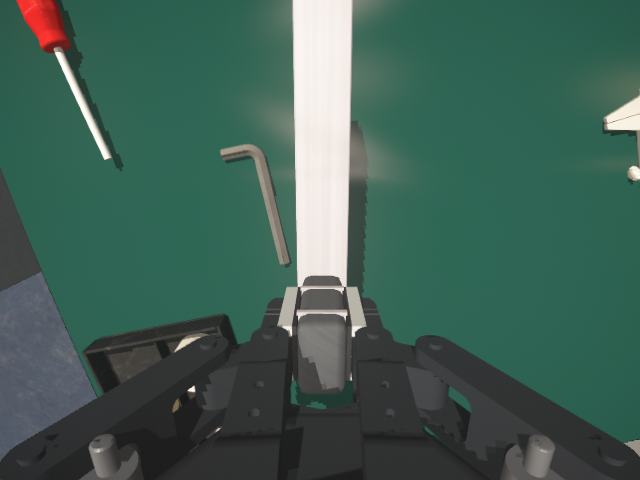

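```bash
python3 -m jog '{"offset":[[0.41,-0.69,0],[0.41,-0.69,0],[0.41,-0.69,0],[0.41,-0.69,0],[0.41,-0.68,0],[0,0,0],[0,0,-0.5],[0,0,-0.5],[0,0,-0.3],[0,0,0],[0,0,0]],"angular":[[0,0,0.7],[0,0,0.7],[0,0,0.7],[0,0,0.7],[0,0,0.75],[0,0,0],[0,0,0],[0,0,0],[0,0,0],[0,0,0],[0,0,0]],"jaw":[10,10,10,10,10,10,10,10,10,10,10]}' 
python3 q.py
python3 - <<'E'
from h import *
im=manip.grab_frame("wrist"); cv2.imwrite("pics/w24.png",im)
im=manip.grab_frame("top"); cv2.imwrite("pics/t24.png",im)
E
```

```text
time: 23.75
tool_pos: [0.5864, -0.2697, 0.0418]
tool_rot: [-0.545, 0.545, -0.451, 0.45]
contact_force: [-0.6, -0.3, -1.6]
gripper_width: 0.204
[ 0.5864 -0.2697  0.0418] F [-0.57 -0.33 -1.56] M [-0.093 -0.04  -0.031] yaw 0.18938561703621867 theta 1.1984107097586778 lane 29.11070861478051 q6 -0.7357512589180193 w 0.2043839724654788
   eff [ 3.9000e-02 -4.4695e+01 -3.2408e+01  6.0000e-02  1.3800e-01 -0.0000e+00]
```

View pics/w24.png

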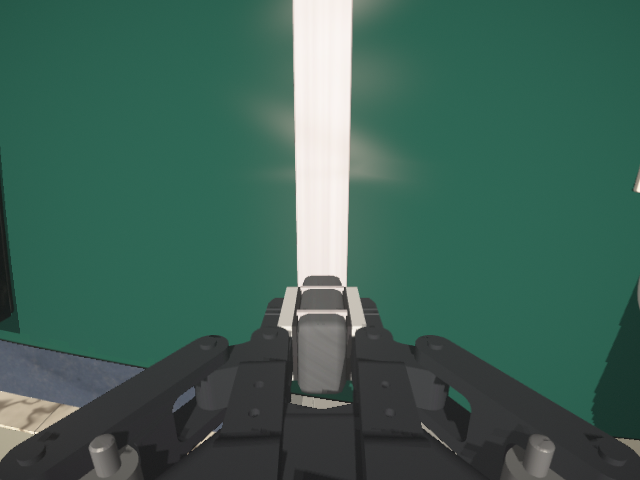

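View pics/t24.png

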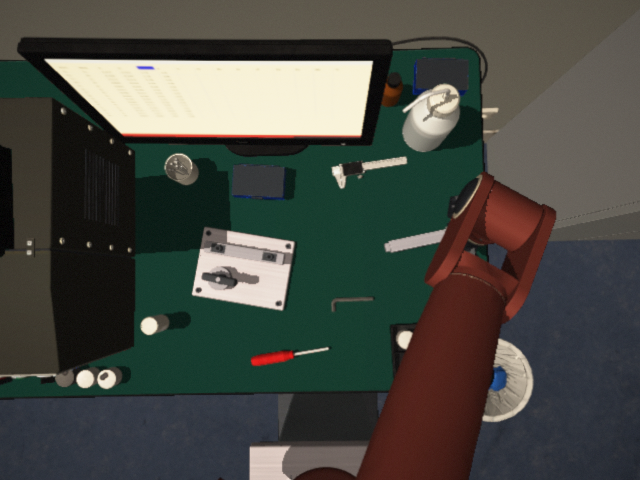

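```bash
python3 -m jog '{"offset":[[0,0,-0.1],[0,0,-0.05],[0,0,0],[0,0,0]],"angular":[[0,0,0],[0,0,0],[0,0,0],[0,0,0]],"jaw":[10,10,10,10]}'; python3 -m jog '{"offset":[[0,0,-0.02],[0,0,0],[0,0,0]],"angular":[[0,0,0],[0,0,0],[0,0,0]],"jaw":[10,10,10]}'
```

```text
time: 24.25
tool_pos: [0.5867, -0.2704, 0.0348]
tool_rot: [0.545, -0.545, 0.451, -0.451]
contact_force: [0.1, -0.8, -2.9]
gripper_width: 0.2
time: 24.55
tool_pos: [0.5867, -0.2704, 0.0338]
tool_rot: [-0.545, 0.545, -0.451, 0.451]
contact_force: [0.1, -0.3, -2.2]
gripper_width: 0.207
```

Force still about the gauge's weight, so it is just above the mat; I'll lower it a touch more.

```bash
python3 -m jog '{"offset":[[0,0,-0.02],[0,0,0],[0,0,0]],"angular":[[0,0,0],[0,0,0],[0,0,0]],"jaw":[10,10,10]}'; python3 q.py
```

```text
time: 24.85
tool_pos: [0.5869, -0.2705, 0.0335]
tool_rot: [0.545, -0.545, 0.45, -0.451]
contact_force: [-1.4, 1.3, 2.6]
gripper_width: 0.199
[ 0.5869 -0.2705  0.0335] F [-1.4   1.28  2.57] M [0.147 0.429 0.004] yaw 0.1890710122326166 theta 1.1987253145622798 lane 29.108364131373207 q6 -0.7360172514127024 w 0.19888297314141792
   eff [-4.6000e-02 -4.3904e+01 -3.2246e+01  9.8000e-02 -5.5900e-01  1.9000e-02]
```

Contact made (force sign changed to +2.6 N). Release and lift.

```bash
python3 -m jog '{"offset":[[0,0,0],[0,0,0],[0,0,0],[0,0,0],[0,0,0.5],[0,0,0.8],[0,0,0.9],[0,0,0.9],[0,0,0],[0,0,0],[0,0,0]],"angular":[[0,0,0],[0,0,0],[0,0,0],[0,0,0],[0,0,0],[0,0,0],[0,0,0],[0,0,0],[0,0,0],[0,0,0],[0,0,0]],"jaw":[25,45,60,60,60,60,60,60,60,60,60]}'
python3 - <<'E'
from h import *
st=manip.state()
im=manip.grab_frame("wrist"); cv2.imwrite("pics/w25.png",im)
im=manip.grab_frame("scene"); cv2.imwrite("pics/s25.png",im)
im=manip.grab_frame("top"); cv2.imwrite("pics/t25.png",cv2.resize(im[220:320,185:310],None,fx=6,fy=6,interpolation=cv2.INTER_CUBIC))
E
```

```text
time: 25.95
tool_pos: [0.5859, -0.27, 0.1861]
tool_rot: [-0.545, 0.545, -0.451, 0.45]
contact_force: [0.1, 0.3, -0.2]
gripper_width: 0.707
```

View pics/w25.png

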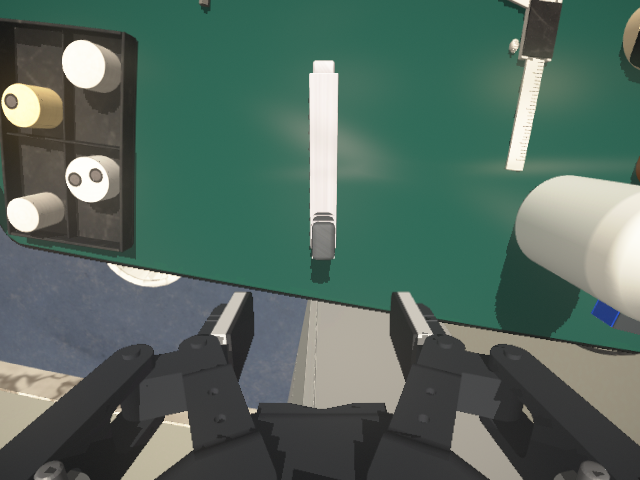

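View pics/s25.png

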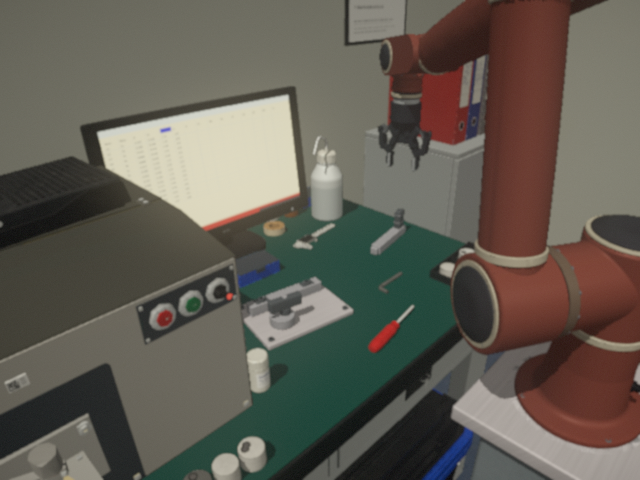

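View pics/t25.png

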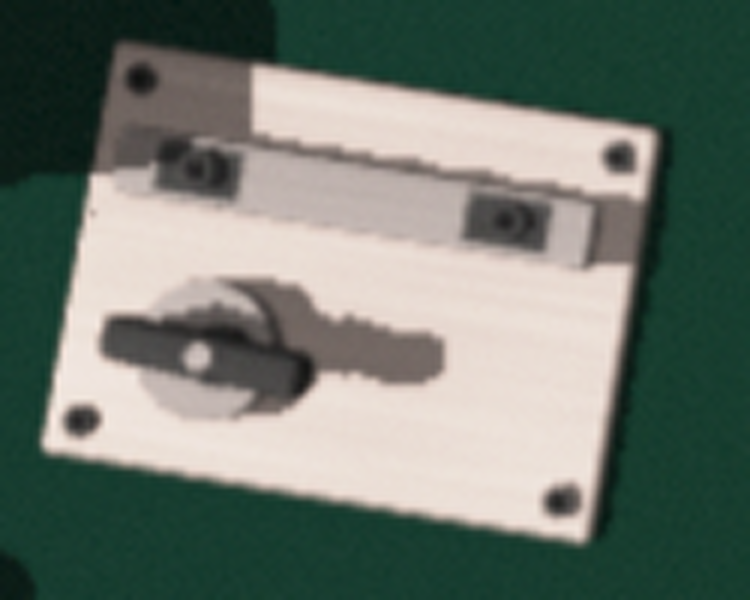

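Run:
```python
from h import *
print(manip.state()["time"]); print(manip.job_done())
```

```text
26.1
the job is handed in; nothing more can be done
None
```

I finished the job and handed it in at 26.1 s. No verdict was reported.

- **Gauge in the lane:** I slid the gauge in under the handle from the right-hand end and set it on the plate. Its nose measured about 86 mm towards +y of the plate's centre, past the roller.
- **Roller setting:** I turned the roller clockwise until the gripper felt it press the gauge against the rail, then backed off about 0.13 rad and let go. The change in bar angle gives a lane of about 25.0 mm, so about 1 mm of play.
- **Drawing out:** The gauge came out lengthwise with only about 1 N of side force. I stood it on the mat close to where it started.

**Last checks:**
- The pictures show the gauge standing upright and clear of the fixture.
- The handle shows no visible change since I let go.
- The parts box, swab pot, caliper and hex key look to be where they were. I judged this by eye and did not measure them.

**Disagreements between checks:**
- **Lane width:** The picture of the gap between roller and gauge suggests 1.0 to 1.4 mm of play. Rougher estimates put the lane at about 25.8 to 26.0 mm, right at the 26 mm limit. I trusted the contact reference and did not re-measure the empty lane from close up.
- **Camera positions:** The top and wrist cameras differed by up to 5 mm in x, so I corrected the grasps from close views.

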